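Ram jammed kiln posts out of their storage tubes

ROBOT

A 7-joint arm with a two-finger parallel gripper is mounted at the origin on the work surface. World frame = base frame: x ahead of the robot, y to its left, z up, the work surface at z = 0. Lengths are in m, angles in rad, forces in N, time in s.
With the tool pointing down it reaches from about 0.4 to 0.875 m from the base axis. Payload 19.3 kg.
Tool frame: the origin (TCP) lies at the very end of the fingers, on their centre line; the grasp point (between the pads) lies 19 mm behind it; z points along the fingers, y is the direction in which the jaws open and shut (so a half turn about z gives the same grasp; the last joint's range is limited). The gripper opens to 85 mm and grips with 20 to 120 N. Pads are 22 mm wide; open, the fingers measure 114 mm over their backs; the gripper's body (76 mm by 85 mm) begins 54 mm behind the grasp point. The pads swing forward as they close: fully open they stand 13 mm farther back than shut.
Start: joints at [-1.372, 0.521, -0.036, 1.599, 0.021, 1.021, -0.113], TCP at [0.166, 0.603, 0.197] pointing down, gripper open.
Joint ranges: [-2.91, 2.91], [-0.3, 2.13], [-1.5, 1.42], [0.17, 2.43], [-1.26, 4.41], [0.16, 1.93], [-2.52, 2.52]. Speed limits (rad/s): [1.89, 1.89, 2.39, 2.39, 3.01, 3.01, 3.01].

INTERFACE

Orientations are given as [roll, pitch, yaw] about the fixed x, y, z axes, in that order (R = Rz(yaw) Ry(pitch) Rx(roll)).
In Python, from workcell import bot gives the robot as it stands. The module is installed in compiled form; this text tells all that it offers.
- The arm moves only by the shell command python3 -m inch 'ROWS' [FORCE]. ROWS is JSON, a list of rows, each an object of numbers: "dx", "dy", "dz": the shift along the tool's x, y, z in mm; "rx", "ry", "rz": the turn, a rotation vector about the tool's x, y, z in rad; "hand": the closure, from -1 (fully open) to 1 (shut), so that 0 is half open. In form: [{"dx": .., "dy": .., "dz": .., "rx": .., "ry": .., "rz": .., "hand": ..}, ...]. A call has 1 to 10 rows; each row shifts and turns the commanded pose from where the row before left it, along the tool's axes as they then stand; what a row does not reach is not made up. A row lasts 1/10 s, in which the tool goes at most 50 mm and 8.59 degrees, less where a joint would pass 70% of its speed; a pose out of reach is approached as far as the arm can. A call with a gripper value outside its range is refused whole. The fingers move at their own pace and stop on an object; FORCE is the grip in N (left out, the last holds). Time passes only in rows, so rows that do not move let the fingers close. It gives the time, the measured TCP pose, the force and the opening at its end, in the units of the state.
- bot.observe(): the state, without advancing time (a new reading comes with each control period).
- bot.grab_frame(name): name is "scene" or "top" or "wrist"; returns (picture, depth): 400x640x3 uint8, red, green, blue; 400x640 float32, m along the optical axis (not along the pixel's ray), 0 where there is no reading.
- bot.get_calibration(name): a dict with "vertical_fov" (degrees; the focal length in pixels is half the picture's height over the tangent of half this angle, whatever the lens; pixels are square), "cx", "cy" (the principal point, pixels), "origin" and "orientation" of the camera in the world. Camera axes: x right, y down, z forward; pixel columns grow to the right and rows downward; lengths in m; the calibration is good to about 2 mm. A picture is of the moment at which its call begins: read the wrist's pose just before it. get_calibration takes no time and is no camera call; for the wrist camera it gives the pose at the moment of the call.
- bot.job_done(): hands the job in, once; it reports no verdict.
Trained networks look in the newest picture that a camera, given by its name, has taken for a name from the list of things; names that differ only in an ending like _2 or _b are one class to them, and where a whole thing is asked for, a point or a joint stands for the part that bears it (a point fixed in the world has none). Each returns a list of dicts, best first, with "score" (0 to 1); they miss things now and then, are a little off and sometimes report something else, mostly with a low value. They report only what shows in the picture. A call takes as long as a camera call. They do not tell look-alikes from the thing itself.
- bot.trace(camera, target): "region" (400x640 bool, what is visible of it) and "box" ([left, top, right, bottom] in pixels, round what is visible of it).
- bot.tip_of(camera, target): "centre" ([row, column] in pixels: a listed point, or the origin of a listed thing).
The state is a dict: "clock": time; "qpos": joint angles; "qd": joint speeds; "joint_efforts": joint torques, N m; "position": TCP position; "tool_rot": TCP orientation; "force": force on the tool from outside, world axes, zero at the start; "moment": the same for the moment, N m; "grip_width": finger opening in m.
Only numpy, scipy, OpenCV 4.12 (cv2) and the standard library are available. Lean on these libraries where they do the work, as an engineer would, in place of code of your own. Each camera call takes 0.05 s, during which the arm holds its last target.

TASK

Some of the three slotted tubes on the rack have a terracotta kiln post stuck inside: lift the red-handled ram up off its two hooks and use it to push every stuck post, from the loading mouth, right out of the far end of its tube onto the catch shelf (do not pull or push a post with the gripper while it is in its tube). Hang the ram back level on both hooks the way it hung, and put all the posts into the plywood tray, ready for loading the kiln. Leave the vase, bowl and beaker alone.

Things in the scene. Friction and masses are not known exactly. Their poses are not given: they have to be found in the camera images.
- rack: Fixed wooden stand, 224 (x) x 245 mm (y -190 to +55) with three square steel tubes along its y. Origin on the bench under the middle tube's middle. Loading mouths at y = +50 mm, far ends at y = -50 mm. Beyond those a level catch shelf, top 50 mm above the bench, to y = -180, ended by a lip 12 mm high; strips 5 mm high, 6 mm wide part the lanes (x = +/-36, +/-108 mm).
- tube0_mid (a point): Centre of the bore of tube 0 (-72 mm along the rack's x), 74 mm above the bench; same axes as the rack, bore along its y. Tube 100 mm long (50 mm either way), bore 42 x 42 mm, walls 3 mm (floor top 53 mm, tube top 98 mm above the bench), with a 20 mm wide viewing slot along the top through which a stuck post is seen.
- tube1_mid (a point): Centre of the bore of tube 1 (+0 mm along the rack's x), 74 mm above the bench; same axes as the rack, bore along its y. Tube 100 mm long (50 mm either way), bore 42 x 42 mm, walls 3 mm (floor top 53 mm, tube top 98 mm above the bench), with a 20 mm wide viewing slot along the top through which a stuck post is seen.
- tube2_mid (a point): Centre of the bore of tube 2 (+72 mm along the rack's x), 74 mm above the bench; same axes as the rack, bore along its y. Tube 100 mm long (50 mm either way), bore 42 x 42 mm, walls 3 mm (floor top 53 mm, tube top 98 mm above the bench), with a 20 mm wide viewing slot along the top through which a stuck post is seen.
- post0: Square terracotta kiln post, 36 x 70 x 36 mm (long axis = its y), 0.15 to 0.3 kg; origin at its centre. If present it starts stuck inside tube 0; None if absent (the tube is then empty). It slides along its tube against friction of 1 to 3 N.
- post1: Square terracotta kiln post, 36 x 70 x 36 mm (long axis = its y), 0.15 to 0.3 kg; origin at its centre. If present it starts stuck inside tube 1; None if absent (the tube is then empty). It slides along its tube against friction of 1 to 3 N.
- post2: Square terracotta kiln post, 36 x 70 x 36 mm (long axis = its y), 0.15 to 0.3 kg; origin at its centre. If present it starts stuck inside tube 2; None if absent (the tube is then empty). It slides along its tube against friction of 1 to 3 N.
- ram: Push ram, 235 mm, 0.17 kg. Origin: centre of its red handle block (70 mm in x, 30 wide in y, 34 high in z). Its x runs to the tip: 16 mm square aluminium rod from x = 35 to 185 mm, then a black round head 30 mm across from 185 to 200 mm (end face at 200). Starts level on the two hooks; balances about 80 mm ahead of the origin.
- hooks: Fixed dark steel stand, origin on the bench. Two hooks 12 mm wide at its x = -45 and +45 mm, open upwards: level arm along y (top at z = 130 mm) between a post (y -32 to -22, 150 mm high) and an upturned tip (y 24 to 32, top z = 146). The ram's rod lies across both arms along x, tip to +x: ram origin near x -110, y 0, z 138 mm; handle beyond the -x hook, head beyond the +x one.
- tray: Loose open plywood tray 240 (x) x 140 (y) x 35 mm high, walls and floor 8 mm, 0.8 kg; origin at the centre of its underside. Empty at the start; it stands on the bench.
- vase: Blue vase, 86 mm across, 100 mm high, origin under its centre; bystander, leave it alone.
- bowl: White bowl, 110 mm across, 50 mm high, origin under its centre; bystander, leave it alone.
- mug: Terracotta beaker, 72 mm across, 80 mm high, origin under its centre; bystander, leave it alone.
There are look-alikes about, which are no part of the job. What is shaped like the post0 but blue or yellow is not meant.

How it is judged:
On the way, in this order (a step that is already met when the one before it is completed fails the run):
1. the ram is lifted up off its hooks (z of ram in the frame of hooks above 0.155 m and contact force between ram and hooks below 0.1 N), for 0.2 s.
2. every stuck post is fully out of its tube (distance between post0 and tube0_mid above 0.084 m and distance between post1 and tube1_mid above 0.084 m and distance between post2 and tube2_mid above 0.084 m), for 0.2 s.
3. the ram hangs on its two hooks again, released (x of ram in the frame of hooks between -0.14 and -0.08 m and y of ram in the frame of hooks between -0.02 and 0.022 m and z of ram in the frame of hooks between 0.13 and 0.146 m and angle between ram's own x axis and vertical between 1.5 and 1.64 rad and angle between the x axis of ram and the x axis of hooks, either way round below 0.25 rad and linear speed of ram below 0.02 m/s and contact force between the fingers and ram below 0.1 N), for 0.3 s.
At the end, for the whole second after the job is handed in: Every post present is inside the tray (centre within 112 mm and 62 mm of its centre in x and y, 10 to 60 mm above its underside); the ram hangs on both hooks, tip to +x (within 30 mm lengthwise, 20 mm sideways, 8 mm in height, 0.07 rad of level, 0.25 rad in yaw); all at rest, released (all of step 3 and x of post0 in the frame of tray between -0.112 and 0.112 m and y of post0 in the frame of tray between -0.062 and 0.062 m and z of post0 in the frame of tray between 0.01 and 0.06 m and linear speed of each of post0, post1, post2 below 0.02 m/s and x of post1 in the frame of tray between -0.112 and 0.112 m and y of post1 in the frame of tray between -0.062 and 0.062 m and z of post1 in the frame of tray between 0.01 and 0.06 m and x of post2 in the frame of tray between -0.112 and 0.112 m and y of post2 in the frame of tray between -0.062 and 0.062 m and z of post2 in the frame of tray between 0.01 and 0.06 m); the robot touches nothing.
It fails at once if the gripper itself pushes or pulls a post while it is in its tube ((distance between post0 and tube0_mid below 0.07 m and contact force between the fingers and post0 above 1 N) or (distance between post1 and tube1_mid below 0.07 m and contact force between the fingers and post1 above 1 N) or (distance between post2 and tube2_mid below 0.07 m and contact force between the fingers and post2 above 1 N)).
It fails at once if a post is driven back towards the loading mouth of its tube ((y of post0 in the frame of tube0_mid between 0.03 and 0.05 m and x of post0 in the frame of tube0_mid between -0.008 and 0.008 m and z of post0 in the frame of tube0_mid between -0.01 and 0.01 m) or (y of post1 in the frame of tube1_mid between 0.03 and 0.05 m and x of post1 in the frame of tube1_mid between -0.008 and 0.008 m and z of post1 in the frame of tube1_mid between -0.01 and 0.01 m) or (y of post2 in the frame of tube2_mid between 0.03 and 0.05 m and x of post2 in the frame of tube2_mid between -0.008 and 0.008 m and z of post2 in the frame of tube2_mid between -0.01 and 0.01 m)).
It fails at once if the vase, bowl or beaker is shifted more than 30 mm (distance of any of vase, bowl, mug from where it was at the start of the episode above 0.03 m).
Of post0, post1, post2 only 2 to 3 are there at a start; the rules pass over those that are not, and their reading is None.
At some moment in a run one of tray may be knocked a few centimetres aside while the robot is not near it.
Once in a run the grip may slacken for a moment while it holds something.
It also fails if it takes over 210 s, if anything falls off the work surface, if the arm or the gripper's body presses on something with over 40 N, if the wrist force passes 120 N, or if a joint passes its speed limit or range.

## Working session

There is one attempt and no reset: what is moved stays moved. The work goes in short steps, Python scripts to look and compute and a shell command to move; the robot and the scene stay as the last step left them, time stands still between calls to the robot, and variables do not carry over. Pictures are saved under pics/ and viewed, and the job is handed in when it is done.

```bash
mkdir -p pics; cat > h.py <<'E'
import numpy as np, cv2
from workcell import bot
from scipy.spatial.transform import Rotation as R
def rot(o):
    o=np.array(o,float)
    return o if o.shape==(3,3) else R.from_euler('xyz',o).as_matrix()
def cam(n):
    c=bot.get_calibration(n); f=200/np.tan(np.radians(c['vertical_fov'])/2)
    return f,c['cx'],c['cy'],np.array(c['origin']),rot(c['orientation'])
def pts(n,depth,c=None):
    f,cx,cy,o,r=c or cam(n)
    v,u=np.mgrid[0:400,0:640]
    P=np.stack([(u-cx)/f*depth,(v-cy)/f*depth,depth],-1)
    return P@r.T+o
def proj(n,p,c=None):
    f,cx,cy,o,r=c or cam(n)
    q=(np.array(p)-o)@r
    return q[...,0]/q[...,2]*f+cx,q[...,1]/q[...,2]*f+cy
def save(name,im): cv2.imwrite('pics/'+name,cv2.cvtColor(im,cv2.COLOR_RGB2BGR))
E
python3 - <<'E'
from h import *
s=bot.observe(); print(s)
for n in['scene','top','wrist']:
    print(n,bot.get_calibration(n))
    im,d=bot.grab_frame(n); save(n+'0.png',im); np.savez('f_%s.npz'%n,im=im,d=d)
E
```

```text
{'clock': 0.0, 'qpos': array([-1.37218958,  0.52199248, -0.03632098,  1.59997934,  0.02124627,
        1.02111699, -0.11281523]), 'qd': array([ 1.00287816e-05,  1.04315758e-03, -1.57808021e-04,  1.46670458e-03,
        1.55740200e-03,  2.15835366e-03,  2.12479214e-04]), 'joint_efforts': array([-3.22353044e-03, -9.27132368e+01,  1.97840877e+00, -3.69943464e+01,
        1.77058449e-02,  8.06718715e-03, -1.64806596e-05]), 'position': array([0.16594653, 0.60218832, 0.19654953]), 'tool_rot': array([-3.14048900e+00,  1.21890388e-04,  2.87277888e+00]), 'force': array([ 0.9281991 , -0.05253252,  0.16631071]), 'moment': array([0.03392569, 0.06279642, 0.02986646]), 'grip_width': 0.08550567244488332}
scene {'vertical_fov': 53.27805813630328, 'cx': 320.51730275951695, 'cy': 193.5986430342348, 'origin': array([1.27533205, 0.19000663, 0.68381611]), 'orientation': array([-2.24477883, -0.02252738,  1.83164113])}
top {'vertical_fov': 42.19352710673782, 'cx': 322.8686359842422, 'cy': 197.54092184037432, 'origin': array([ 0.43548113, -0.01223023,  1.41066121]), 'orientation': array([-3.07706409,  0.0233259 , -1.59509511])}
wrist {'vertical_fov': 62.142013093823856, 'cx': 321.86288974645436, 'cy': 207.98672857469208, 'origin': array([0.09104899, 0.62360037, 0.37408977]), 'orientation': array([2.83137992e+00, 5.71547631e-04, 1.30242896e+00])}
```

View pics/scene0.png

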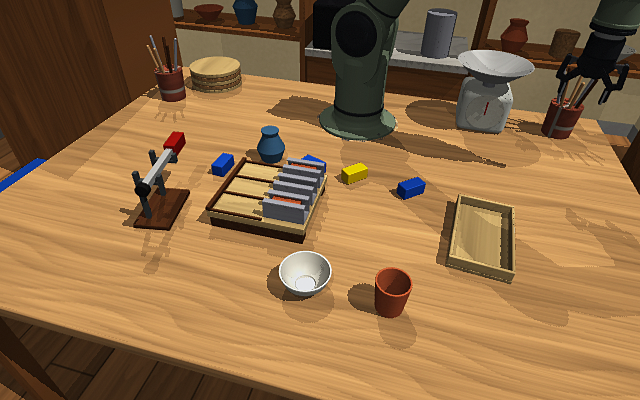

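View pics/top0.png

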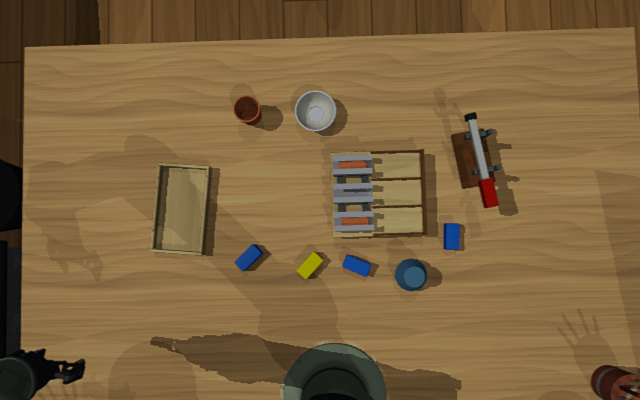

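View pics/wrist0.png

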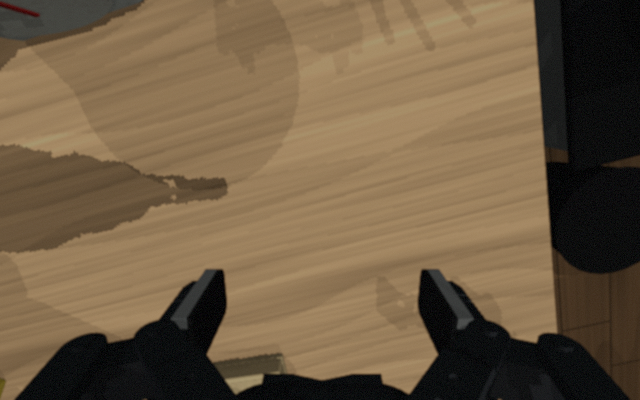

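```bash
python3 - <<'E'
from h import *
Z=np.load('f_top.npz'); im,d=Z['im'],Z['d']; P=pts('top',d)
hsv=cv2.cvtColor(im,cv2.COLOR_RGB2HSV)
red=((hsv[...,0]<5)|(hsv[...,0]>175))&(hsv[...,1]>200)&(hsv[...,2]>120)
red[:150]=0; red[:,:440]=0;red[:,560:]=0
def rep(m,n):
    q=P[m]; print(n,m.sum(),q.mean(0).round(4),np.percentile(q[:,2],[5,50,95]).round(4))
    r=cv2.minAreaRect(q[:,:2].astype(np.float32)*1000); print('  rect',r)
rep(red&(P[...,2]>.14),'handle')
s=np.zeros((400,640),bool)
# tray
m=s.copy(); m[155:262,145:220]=1; rep(m&(P[...,2]>.025)&(P[...,2]<.05),'tray')
m=s.copy(); m[140:245,325:432]=1; rep(m&(P[...,2]>.03),'rack'); rep(m&(P[...,2]>.09)&(P[...,2]<.105),'tubes')
for r0,r1 in((150,178),(178,207),(207,235)):
    k=s.copy();k[r0:r1,325:380]=1;k&=(P[...,2]>.09)&(P[...,2]<.105);rep(k,'tube')
m=s.copy(); m[105:200,445:510]=1; k=m&(P[...,2]>.135)&(P[...,2]<.165)&~red
rep(k,'rodetc')
for t in['ram','hooks','rack','tray','post0','tube0_mid','tube1_mid','tube2_mid','vase','bowl','mug']:
    for c in('top','scene'):
        r=bot.tip_of(c,t); print(t,c,[(np.round(x['centre'],1).tolist(),round(x['score'],2)) for x in r[:4]])
x,y=slice(140,250),slice(320,440)
cv2.imwrite('pics/c1.png',cv2.resize(cv2.cvtColor(im[100:260,320:520],cv2.COLOR_RGB2BGR),None,fx=3.7,fy=3.7))
Z=np.load('f_scene.npz');cv2.imwrite('pics/c2.png',cv2.resize(cv2.cvtColor(Z['im'][120:250,120:340],cv2.COLOR_RGB2BGR),None,fx=3.6,fy=3.6))
E
```

```text
handle 274 [ 0.5198 -0.3865  0.1558] [0.1517 0.1559 0.1596]
  rect ((520.1356811523438, -386.7896728515625), (64.716796875, 26.094133377075195), 11.639065742492676)
tray 959 [0.5057 0.4036 0.0341] [0.0277 0.0344 0.0396]
  rect ((506.550537109375, 403.0283203125), (142.31495666503906, 240.27813720703125), 84.32084655761719)
rack 8037 [ 0.5308 -0.1265  0.0694] [0.0469 0.0531 0.1003]
  rect ((533.0953369140625, -126.71548461914062), (224.5409393310547, 245.88356018066406), 0.23715369403362274)
tubes 1508 [ 0.5326 -0.0593  0.0977] [0.0913 0.0981 0.1029]
  rect ((532.631103515625, -58.49077606201172), (192.33889770507812, 99.17411041259766), 0.3520005941390991)
tube 537 [ 0.6038 -0.0592  0.0973] [0.0909 0.0979 0.1029]
  rect ((604.3106079101562, -57.993709564208984), (48.99403381347656, 99.19002532958984), 0.5880223512649536)
tube 446 [ 0.5317 -0.0587  0.0985] [0.0944 0.0985 0.1029]
  rect ((532.1904907226562, -58.8041877746582), (98.90673828125, 48.4910774230957), 89.37578582763672)
tube 525 [ 0.4605 -0.0598  0.0975] [0.0909 0.098  0.1029]
  rect ((460.4213562011719, -59.147117614746094)
[... 564 characters left out ...]
 ([233.8, 450.8], 0.93), ([220.2, 358.2], 0.76), ([266.0, 355.5], 0.69)]
post0 scene [([164.1, 225.0], 0.85), ([175.5, 353.3], 0.67), ([287.6, 305.0], 0.57), ([173.7, 301.8], 0.54)]
tube0_mid top [([219.3, 355.1], 0.81)]
tube0_mid scene [([170.9, 303.8], 0.97), ([284.2, 303.2], 0.31)]
tube1_mid top [([114.1, 318.1], 0.16)]
tube1_mid scene [([188.3, 294.6], 0.82)]
tube2_mid top [([165.8, 353.5], 0.74)]
tube2_mid scene [([206.0, 285.8], 0.83)]
vase top [([273.9, 405.1], 0.71)]
vase scene [([158.4, 269.8], 0.85)]
bowl top [([114.6, 320.0], 0.63), ([193.5, 351.1], 0.6)]
bowl scene [([286.1, 304.5], 0.73)]
mug top [([117.0, 251.2], 0.97), ([194.6, 353.3], 0.49)]
mug scene [([308.3, 387.0], 0.65)]
```

View crops.

View pics/c1.png

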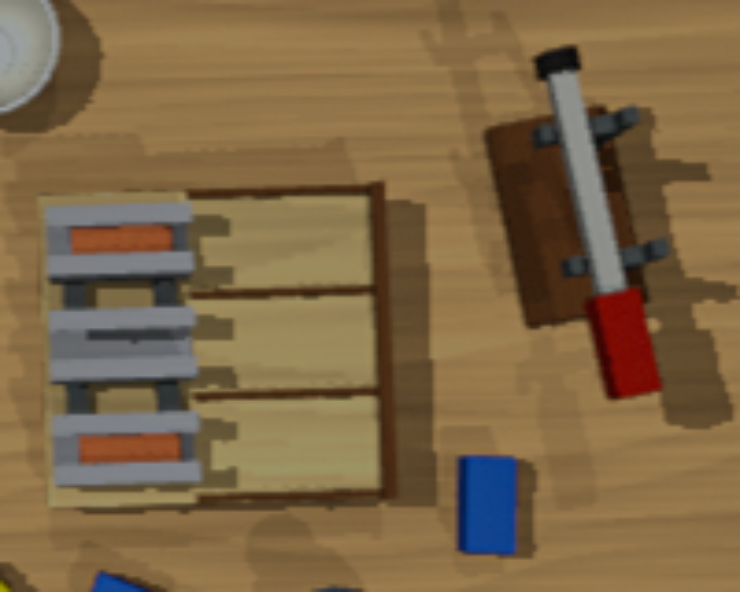

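View pics/c2.png

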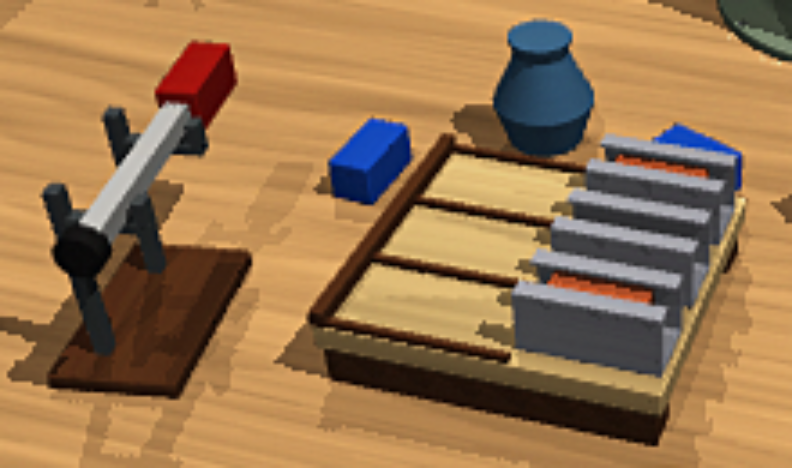

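```bash
python3 - <<'E'
from h import *
Z=np.load('f_top.npz'); im,d=Z['im'],Z['d']; P=pts('top',d)
# rod + head: near line from handle
m=np.zeros((400,640),bool); m[105:215,455:505]=1
hsv=cv2.cvtColor(im,cv2.COLOR_RGB2HSV)
q0=np.array([.52,-.387]); a=np.radians(11.6); u=np.array([np.cos(a),np.sin(a)]);n=np.array([-u[1],u[0]])
k=m&(P[...,2]>.128)&(P[...,2]<.17)
q=P[k][:,:2]-q0; s=q@u; t=q@n
for lo in range(-40,215,15):
    w=(s*1000>=lo)&(s*1000<lo+15); 
    if w.any(): print(lo,w.sum(),(np.percentile(t[w],[0,50,100])*1000).round(1), P[k][w][:,2].max().round(3))
# posts in tubes: orange pixels seen via slot
org=(hsv[...,0]<14)&(hsv[...,1]>130)&(hsv[...,2]>110)
for r0,r1 in((150,178),(178,207),(207,235)):
    kk=np.zeros_like(org);kk[r0:r1,325:380]=1;kk&=org
    print(kk.sum(), P[kk].min(0).round(3) if kk.any() else '',P[kk].max(0).round(3) if kk.any() else '')
for nm,(r,c) in dict(vase=(274,411),bowl=(110,316),mug=(109,247),yel=(265,310),b1=(265,356),b2=(236,452),b3=(257,249)).items(): print(nm,P[r,c].round(3))
E
```

```text
-40 61 [-13.8   5.7  17.3] 0.161
-25 96 [-14.2   4.6  17.4] 0.161
-10 94 [-15.    4.2  16.5] 0.161
5 97 [-14.9   4.5  16.4] 0.161
20 92 [-15.1   4.2  16.1] 0.165
35 53 [-40.5   1.    8.6] 0.152
50 153 [-40.2  -4.1  24.2] 0.156
65 50 [-8.8  0.6  7.7] 0.154
80 54 [-9.2  1.4  7.7] 0.154
95 51 [-10.5   0.4   7.4] 0.152
110 51 [-10.4  -0.6   6.5] 0.154
125 52 [-41.4  -0.3   6.9] 0.153
140 151 [-43.8  -8.1  21.4] 0.156
155 53 [-11.8  -1.2   6.2] 0.154
170 54 [-16.2  -0.7   9.5] 0.154
185 82 [-16.7   0.1  11.9] 0.159
200 1 [7.7 7.7 7.7] 0.144
172 [ 0.435 -0.094  0.082] [ 0.614 -0.012  1.411]
0  
190 [ 0.435 -0.097  0.083] [ 0.47  -0.012  1.411]
vase [ 0.324 -0.199  0.1  ]
bowl [0.768 0.031 0.008]
mug [0.777 0.221 0.006]
yel [0.348 0.056 0.036]
b1 [ 0.345 -0.065  0.037]
b2 [ 0.415 -0.32   0.033]
b3 [0.372 0.217 0.036]
```

```bash
cat >> h.py <<'E'
def go(p,yaw_deg=None,show=True):
    s=bot.observe(); Rt=rot(s['tool_rot']); d=Rt.T@(np.array(p)-s['position'])*1000
    out='tool mm %s |%.0f|'%(d.round(1),np.linalg.norm(d))
    if yaw_deg is not None:
        Rg=R.from_euler('xyz',[np.pi,0,np.radians(yaw_deg)]).as_matrix()
        rv=R.from_matrix(Rt.T@Rg).as_rotvec(); d2=Rg.T@(np.array(p)-s['position'])*1000
        out+=' rotvec %s; shift after rot %s'%(rv.round(3),d2.round(1))
    print('t%.1f'%s['clock'],s['position'].round(4),np.degrees(s['tool_rot']).round(1),'q',s['qpos'].round(2),'F',s['force'].round(1),'w',round(s['grip_width'],4)); print(out)
E
python3 -c "
from h import *
go([.55,.1,.35],190.7)"
```

```text
t1.2 [0.166  0.6025 0.1971] [-180.     0.   164.6] q [-1.37  0.52 -0.04  1.6   0.02  1.02 -0.11] F [ 0.3 -0.3 -0.7] w 0.0852
tool mm [-503.7 -382.5 -152.9] |651| rotvec [-0.    -0.    -0.456]; shift after rot [-284.  -565.1 -152.9]
```

```bash
python3 -m inch '[{"dx":-33.6,"dy":-25.5,"dz":-10.2,"hand":-1},{"dx":-33.6,"dy":-25.5,"dz":-10.2},{"dx":-33.6,"dy":-25.5,"dz":-10.2},{"dx":-33.6,"dy":-25.5,"dz":-10.2},{"dx":-33.6,"dy":-25.5,"dz":-10.2},{"dx":-33.6,"dy":-25.5,"dz":-10.2},{"dx":-33.6,"dy":-25.5,"dz":-10.2},{"dx":-33.6,"dy":-25.5,"dz":-10.2},{"dx":-33.6,"dy":-25.5,"dz":-10.2},{"dx":-33.6,"dy":-25.5,"dz":-10.2}]' 40; python3 -c "
from h import *
go([.52,-.387,.30],190.7)"
```

```text
t1.2 [0.166  0.6025 0.1971] [-180.     0.   164.6] q [-1.37  0.52 -0.04  1.6   0.02  1.02 -0.11] F [ 0.3 -0.3 -0.7] w 0.0852
tool mm [-604.1 -859.9 -102.9] |1056| rotvec [-0.    -0.    -0.456]; shift after rot [ -164.1 -1038.   -102.9]schema error: expected keys dx, dy, dz, rx, ry, rz, hand
```

```bash
python3 -m inch '[{"dx":-33.6,"dy":-25.5,"dz":-10.2,"rx":0,"ry":0,"rz":0,"hand":-1},{"dx":-33.6,"dy":-25.5,"dz":-10.2,"rx":0,"ry":0,"rz":0,"hand":-1},{"dx":-33.6,"dy":-25.5,"dz":-10.2,"rx":0,"ry":0,"rz":0,"hand":-1},{"dx":-33.6,"dy":-25.5,"dz":-10.2,"rx":0,"ry":0,"rz":0,"hand":-1},{"dx":-33.6,"dy":-25.5,"dz":-10.2,"rx":0,"ry":0,"rz":0,"hand":-1},{"dx":-33.6,"dy":-25.5,"dz":-10.2,"rx":0,"ry":0,"rz":0,"hand":-1},{"dx":-33.6,"dy":-25.5,"dz":-10.2,"rx":0,"ry":0,"rz":0,"hand":-1},{"dx":-33.6,"dy":-25.5,"dz":-10.2,"rx":0,"ry":0,"rz":0,"hand":-1},{"dx":-33.6,"dy":-25.5,"dz":-10.2,"rx":0,"ry":0,"rz":0,"hand":-1},{"dx":-33.6,"dy":-25.5,"dz":-10.2,"rx":0,"ry":0,"rz":0,"hand":-1}]' 40; python3 -c "
from h import *
go([.55,.0,.35],190.7)"
```

```text
clock: 2.25
position: [0.423, 0.266, 0.2998]
tool_rot: [3.141, 0.0, 2.873]
force: [-0.0, -0.1, 0.4]
grip_width: 0.0858
t2.2 [0.423  0.266  0.2998] [180.    0.  164.6] q [-0.78  0.22  0.12  1.79 -0.03  1.14  0.65] F [-0.  -0.1  0.4] w 0.0858
tool mm [-193.1 -222.7  -50.3] |299| rotvec [ 0.     0.    -0.456]; shift after rot [ -75.4 -284.9  -50.2]
```

```bash
python3 -m inch '[{"dx":0,"dy":0,"dz":0,"rx":0,"ry":0,"rz":-0.114,"hand":-1},{"dx":0,"dy":0,"dz":0,"rx":0,"ry":0,"rz":-0.114,"hand":-1},{"dx":0,"dy":0,"dz":0,"rx":0,"ry":0,"rz":-0.114,"hand":-1},{"dx":0,"dy":0,"dz":0,"rx":0,"ry":0,"rz":-0.114,"hand":-1},{"dx":-11,"dy":-45,"dz":-8,"rx":0,"ry":0,"rz":0,"hand":-1},{"dx":-11,"dy":-45,"dz":-8,"rx":0,"ry":0,"rz":0,"hand":-1},{"dx":-11,"dy":-45,"dz":-8,"rx":0,"ry":0,"rz":0,"hand":-1},{"dx":-11,"dy":-45,"dz":-8,"rx":0,"ry":0,"rz":0,"hand":-1},{"dx":-11,"dy":-45,"dz":-8,"rx":0,"ry":0,"rz":0,"hand":-1},{"dx":-11,"dy":-45,"dz":-8,"rx":0,"ry":0,"rz":0,"hand":-1}]' 40; python3 -c "
from h import *
go([.52,-.387,.30],190.7)"
```

```text
clock: 3.25
position: [0.5377, 0.0126, 0.3477]
tool_rot: [3.142, 0.001, -2.954]
force: [0.3, 1.2, 0.0]
grip_width: 0.0856
t3.2 [0.5377 0.0126 0.3477] [ 180.     0.  -169.3] q [-0.32  0.26  0.24  1.63 -0.06  1.27  1.69] F [0.3 1.2 0. ] w 0.0856
tool mm [  91.9 -389.3   47.7] |403| rotvec [0.    0.001 0.001]; shift after rot [  91.6 -389.4   47.7]
```

```bash
python3 -m inch '[{"dx":9.2,"dy":-39,"dz":4.8,"rx":0,"ry":0,"rz":0,"hand":-1},{"dx":9.2,"dy":-39,"dz":4.8,"rx":0,"ry":0,"rz":0,"hand":-1},{"dx":9.2,"dy":-39,"dz":4.8,"rx":0,"ry":0,"rz":0,"hand":-1},{"dx":9.2,"dy":-39,"dz":4.8,"rx":0,"ry":0,"rz":0,"hand":-1},{"dx":9.2,"dy":-39,"dz":4.8,"rx":0,"ry":0,"rz":0,"hand":-1},{"dx":9.2,"dy":-39,"dz":4.8,"rx":0,"ry":0,"rz":0,"hand":-1},{"dx":9.2,"dy":-39,"dz":4.8,"rx":0,"ry":0,"rz":0,"hand":-1},{"dx":9.2,"dy":-39,"dz":4.8,"rx":0,"ry":0,"rz":0,"hand":-1},{"dx":9.2,"dy":-39,"dz":4.8,"rx":0,"ry":0,"rz":0,"hand":-1},{"dx":9.2,"dy":-38,"dz":4.8,"rx":0,"ry":0,"rz":0,"hand":-1}]' 40; python3 - <<'E'
from h import *
go([.52,-.387,.30],190.7)
c=cam('wrist'); im,d=bot.grab_frame('wrist'); save('w1.png',im); P=pts('wrist',d,c)
hsv=cv2.cvtColor(im,cv2.COLOR_RGB2HSV)
red=((hsv[...,0]<5)|(hsv[...,0]>175))&(hsv[...,1]>200)&(hsv[...,2]>90)&(P[...,2]>.148)&(P[...,2]<.17)
q=P[red]; print(len(q),q.mean(0)); print(cv2.minAreaRect((q[:,:2]*1000).astype(np.float32)), np.percentile(q[:,2],[5,50,95]))
E
```

```text
clock: 4.25
position: [0.5191, -0.3865, 0.2989]
tool_rot: [-3.142, 0.0, -2.954]
force: [1.0, 0.6, 0.2]
grip_width: 0.0857
t4.2 [ 0.5191 -0.3865  0.2989] [-180.     0.  -169.3] q [ 0.31  0.5   0.38  1.42 -0.19  1.26  2.46] F [1.  0.6 0.2] w 0.0857
tool mm [-0.8 -0.7 -1.1] |2| rotvec [-0.     0.     0.001]; shift after rot [-0.8 -0.7 -1.1]
52 [ 0.51302723 -0.3921993   0.15541591]
((516.6341552734375, -389.4621887207031), (66.44642639160156, 25.526216506958008), 7.28877592086792) [0.15382205 0.1554605  0.15684665]
```

View pics/w1.png

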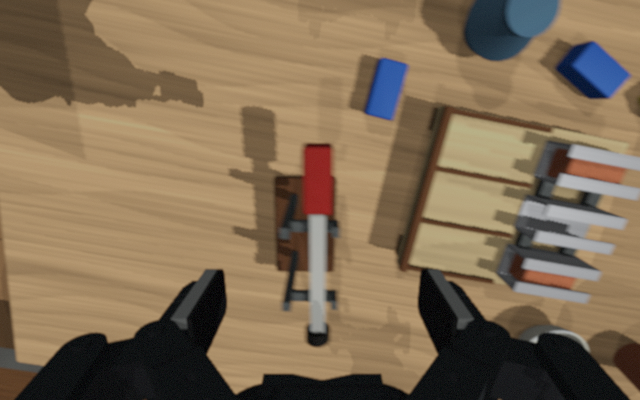

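```bash
python3 - <<'E'
from h import *
c=cam('wrist'); im,d=bot.grab_frame('wrist'); P=pts('wrist',d,c)
hsv=cv2.cvtColor(im,cv2.COLOR_RGB2HSV)
red=((hsv[...,0]<6)|(hsv[...,0]>174))&(hsv[...,1]>180)&(hsv[...,2]>50)
red[:130]=0;red[230:]=0;red[:,:280]=0;red[:,350:]=0
q=P[red]; print(len(q), np.percentile(q[:,2],[5,50,95]))
q=q[q[:,2]>.15]; print(len(q),q.mean(0),cv2.minAreaRect((q[:,:2]*1000).astype(np.float32)))
# rod pixels
m=np.zeros((400,640),bool); m[215:325,300:335]=1; k=m&(P[...,2]>.135)&(P[...,2]<.152)&(hsv[...,2]>110)
q=P[k]; print(len(q)); 
vx,vy,x0,y0=cv2.fitLine((q[:,:2]).astype(np.float32),cv2.DIST_HUBER,0,.001,.001).ravel(); print(np.degrees(np.arctan2(vy,vx)),x0,y0, 'y at .52',y0+vy/vx*(.52-x0),np.percentile(q[:,2],[5,50,95]))
E
```

```text
1934 [0.15382166 0.15549694 0.15670446]
1896 [ 0.51595919 -0.38848226  0.15614196] ((495.57952880859375, -392.9217834472656), (113.20890808105469, 28.814884185791016), 11.463546752929688)
1552
10.337403 0.61546236 -0.37083182 y at .52 -0.38824466 [0.14555029 0.14664285 0.1476904 ]
```

```bash
python3 -c "
from h import *
go([.5406,-.384,.119],190.5)"
```

```text
t4.3 [ 0.5169 -0.3899  0.298 ] [-1.799e+02 -1.000e-01 -1.696e+02] q [ 0.31  0.5   0.38  1.42 -0.19  1.26  2.46] F [-0.4 -0.5 -1. ] w 0.0851
tool mm [-24.8   1.8 178.9] |181| rotvec [-0.001 -0.002 -0.002]; shift after rot [-24.3   1.5 179. ]
```

```bash
python3 - <<'E'
from h import *
for i in range(6):
    s=bot.observe(); print(s['clock'],s['position'].round(4),np.degrees(s['tool_rot']).round(2)); bot.grab_frame('wrist')
E
```

```text
4.35 [ 0.5169 -0.3899  0.298 ] [-1.7993e+02 -1.4000e-01 -1.6960e+02]
4.4 [ 0.518  -0.3873  0.2983] [-1.7999e+02 -8.0000e-02 -1.6949e+02]
4.45 [ 0.5188 -0.3856  0.2987] [ 1.7998e+02 -3.0000e-02 -1.6937e+02]
4.5 [ 0.5194 -0.3845  0.2989] [ 179.97   -0.   -169.28]
4.55 [ 0.5196 -0.384   0.2992] [ 1.7998e+02  2.0000e-02 -1.6922e+02]
4.6 [ 0.5198 -0.3838  0.2993] [ 1.7999e+02  3.0000e-02 -1.6920e+02]
```

```bash
python3 -m inch '[{"dx":-10,"dy":-2,"dz":30,"rx":0,"ry":0,"rz":0.003,"hand":-1},{"dx":-10.4,"dy":-2,"dz":30,"rx":0,"ry":0,"rz":0.003,"hand":-1},{"dx":0,"dy":0,"dz":30,"rx":0,"ry":0,"rz":0,"hand":-1},{"dx":0,"dy":0,"dz":20,"rx":0,"ry":0,"rz":0,"hand":-1},{"dx":0,"dy":0,"dz":0,"rx":0,"ry":0,"rz":0,"hand":-1},{"dx":0,"dy":0,"dz":0,"rx":0,"ry":0,"rz":0,"hand":-1},{"dx":0,"dy":0,"dz":0,"rx":0,"ry":0,"rz":0,"hand":-1}]' 40; python3 - <<'E'
from h import *
go([.5406,-.384,.119],190.5)
c=cam('wrist'); im,d=bot.grab_frame('wrist'); save('w2.png',im); P=pts('wrist',d,c)
hsv=cv2.cvtColor(im,cv2.COLOR_RGB2HSV)
red=((hsv[...,0]<6)|(hsv[...,0]>174))&(hsv[...,1]>180)&(hsv[...,2]>50)&(abs(P[...,2]-.156)<.006)
red[:,:230]=0;red[:,420:]=0
q=P[red];print(len(q),q.mean(0),cv2.minAreaRect((q[:,:2]*1000).astype(np.float32)))
m=np.zeros((400,640),bool); m[:,270:370]=1;k=m&(P[...,2]>.138)&(P[...,2]<.150)&(hsv[...,1]<40)&(hsv[...,2]>110)
q=P[k];print(len(q))
if len(q)>50:
  vx,vy,x0,y0=cv2.fitLine((q[:,:2]).astype(np.float32),cv2.DIST_HUBER,0,.001,.001).ravel(); print(np.degrees(np.arctan2(vy,vx)), 'y at .54',y0+vy/vx*(.54-x0))
E
```

```text
clock: 5.35
position: [0.5408, -0.3852, 0.1908]
tool_rot: [-3.14, 0.002, -2.96]
force: [-0.5, 0.1, 0.3]
grip_width: 0.0857
t5.3 [ 0.5408 -0.3852  0.1908] [-1.799e+02  1.000e-01 -1.696e+02] q [ 0.32  0.61  0.33  1.51 -0.22  1.05  2.46] F [-0.5  0.1  0.3] w 0.0857
tool mm [ 0.1  1.4 71.8] |72| rotvec [-0.001  0.002 -0.002]; shift after rot [-0.1  1.3 71.8]
4279 [ 0.51555575 -0.38887454  0.15550619] ((517.3873901367188, -388.6394958496094), (68.90325164794922, 28.541200637817383), 10.200529098510742)
2897
10.599219 y at .54 -0.38462105
```

View pics/w2.png

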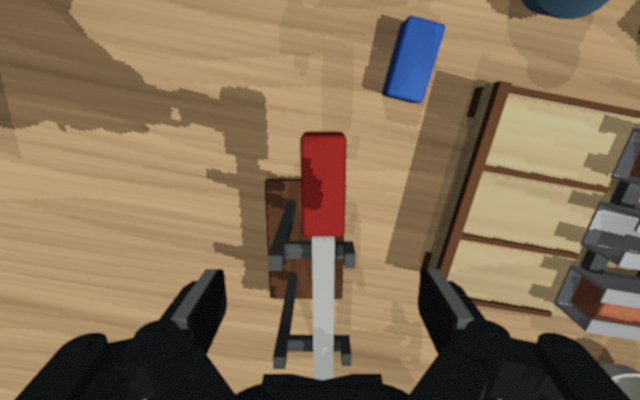

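```bash
python3 -m inch '[{"dx":1,"dy":0.5,"dz":25,"rx":0,"ry":0,"rz":0,"hand":-1},{"dx":1,"dy":0,"dz":25,"rx":0,"ry":0,"rz":0,"hand":-1},{"dx":0,"dy":0,"dz":15,"rx":0,"ry":0,"rz":0,"hand":-1},{"dx":0,"dy":0,"dz":8,"rx":0,"ry":0,"rz":0,"hand":-1},{"dx":0,"dy":0,"dz":0,"rx":0,"ry":0,"rz":0,"hand":-0.2},{"dx":0,"dy":0,"dz":0,"rx":0,"ry":0,"rz":0,"hand":0},{"dx":0,"dy":0,"dz":0,"rx":0,"ry":0,"rz":0,"hand":0.3},{"dx":0,"dy":0,"dz":0,"rx":0,"ry":0,"rz":0,"hand":1},{"dx":0,"dy":0,"dz":0,"rx":0,"ry":0,"rz":0,"hand":1},{"dx":0,"dy":0,"dz":0,"rx":0,"ry":0,"rz":0,"hand":1}]' 80; python3 -m inch '[{"dx":0,"dy":0,"dz":0,"rx":0,"ry":0,"rz":0,"hand":1},{"dx":0,"dy":0,"dz":0,"rx":0,"ry":0,"rz":0,"hand":1},{"dx":0,"dy":0,"dz":0,"rx":0,"ry":0,"rz":0,"hand":1},{"dx":0,"dy":0,"dz":0,"rx":0,"ry":0,"rz":0,"hand":1}]' 110; python3 - <<'E'
from h import *
go([.5406,-.384,.119],190.5)
im,d=bot.grab_frame('wrist'); save('w3.png',im)
E
```

```text
clock: 6.4
position: [0.5381, -0.3852, 0.1166]
tool_rot: [-3.141, 0.0, -2.961]
force: [-1.7, 0.7, 4.5]
grip_width: 0.0261
clock: 6.8
position: [0.5382, -0.3852, 0.1166]
tool_rot: [-3.141, 0.0, -2.961]
force: [-1.1, -0.3, 6.0]
grip_width: 0.0245
t6.8 [ 0.5382 -0.3852  0.1166] [-180.     0.  -169.6] q [ 0.35  0.69  0.29  1.58 -0.23  0.91  2.47] F [-1.1 -0.3  6. ] w 0.0245
tool mm [-2.6  0.7 -2.4] |4| rotvec [-0.001  0.    -0.002]; shift after rot [-2.6  0.7 -2.4]
```

View pics/w3.png

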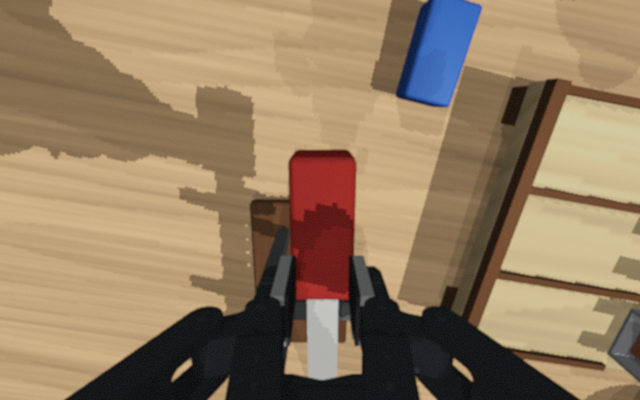

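```bash
python3 -m inch '[{"dx":0,"dy":0,"dz":-10,"rx":0,"ry":0,"rz":0,"hand":1},{"dx":0,"dy":0,"dz":-15,"rx":0,"ry":0,"rz":0,"hand":1},{"dx":0,"dy":0,"dz":-20,"rx":0,"ry":0,"rz":0,"hand":1},{"dx":0,"dy":0,"dz":-20,"rx":0,"ry":0,"rz":0,"hand":1},{"dx":0,"dy":0,"dz":-20,"rx":0,"ry":0,"rz":0,"hand":1},{"dx":0,"dy":0,"dz":-20,"rx":0,"ry":0,"rz":0,"hand":1},{"dx":0,"dy":0,"dz":0,"rx":0,"ry":0,"rz":0,"hand":1},{"dx":0,"dy":0,"dz":0,"rx":0,"ry":0,"rz":0,"hand":1},{"dx":0,"dy":0,"dz":0,"rx":0,"ry":0,"rz":0,"hand":1}]' 110; cat >> h.py <<'E'
def ram(cn='scene',name=None,crop=None):
    """pitch of rod: uses tool frame. points of rod in camera"""
    s=bot.observe(); c=cam(cn); im,d=bot.grab_frame(cn); P=pts(cn,d,c)
    Rt=rot(s['tool_rot']); Q=(P-s['position'])@Rt*1000  # tool mm
    ax=-Q[...,0]; # toward ram tip
    k=(ax>22)&(ax<190)&(abs(Q[...,1])<25)&(Q[...,2]>-70)&(Q[...,2]<40)&(d>0)
    for lo in range(20,190,20):
        w=k&(ax>=lo)&(ax<lo+20)
        if w.sum()>5: print(lo,w.sum(),'ymed %.1f'%np.median(Q[...,1][w]),'y',np.percentile(Q[...,1][w],[3,97]).round(1),'ztop(up) %.1f zmed %.1f zbot %.1f'%tuple(-np.percentile(Q[...,2][w],[4,50,96])))
    w=(ax>150)&(ax<220)&(abs(Q[...,1])<30)&(abs(Q[...,2]+19)<35)
    if w.any(): print('tip ax max',np.percentile(ax[w],99).round(1))
    if name:
        o=im if crop is None else cv2.resize(im[crop[0]:crop[1],crop[2]:crop[3]],None,fx=3,fy=3)
        save(name,o)
E
python3 - <<'E'
from h import *
go([.5406,-.384,.3],190.5)
for n in('top','scene'): ram(n,n+'4.png',(50,240,60,320) if n=='scene' else (80,220,400,560))
E
```

```text
clock: 7.75
position: [0.5377, -0.3846, 0.2204]
tool_rot: [3.141, -0.001, -2.96]
force: [0.2, 0.4, -2.4]
grip_width: 0.0244
t7.8 [ 0.5377 -0.3846  0.2204] [ 180.    -0.  -169.6] q [ 0.33  0.58  0.33  1.48 -0.2   1.11  2.44] F [ 0.2  0.4 -2.4] w 0.0244
tool mm [ -2.9   0.1 -79.6] |80| rotvec [ 0.001 -0.001 -0.002]; shift after rot [ -3.    0.  -79.6]
20 73 ymed 4.6 y [-5.2 10.7] ztop(up) 33.1 zmed 28.0 zbot 15.2
40 85 ymed 4.5 y [-5.7 10.7] ztop(up) 31.4 zmed 27.5 zbot 14.2
60 82 ymed 3.9 y [-6.   9.9] ztop(up) 31.1 zmed 26.3 zbot 13.8
80 84 ymed 4.5 y [-5.3 10.2] ztop(up) 30.3 zmed 27.1 zbot 13.8
100 81 ymed 4.6 y [-6.1 10.5] ztop(up) 30.0 zmed 26.3 zbot 12.0
120 82 ymed 4.0 y [-5.7 10.6] ztop(up) 28.6 zmed 26.1 zbot 14.0
140 84 ymed 4.2 y [-5.4 10.5] ztop(up) 29.3 zmed 25.0 zbot 13.6
160 117 ymed 6.4 y [-10.2  16.4] ztop(up) 34.2 zmed 27.7 zbot 14.9
180 7 ymed 8.1 y [-2.8 16.2] ztop(up) 31.8 zmed 29.0 zbot 19.1
tip ax max 180.7
20 49 ymed 6.8 y [-6.6  9.3] ztop(up) 27.0 zmed 25.1 zbot 11.7
40 62 ymed 6.8 y [-6.8  9.8] ztop(up) 27.0 zmed 24.5 zbot 10.2
60 65 ymed 6.9 y [-6.8  9.5] ztop(up) 26.0 zmed 24.1 zbot 11.5
80 64 ymed 7.5 y [-5.7  9.4] ztop(up) 26.0 zmed 23.2 zbot 10.3
100 70 ymed 7.1 y [-5.6  9.4] ztop(up) 25.5 zmed 23.6 zbot 9.3
120 71 ymed 7.3 y [-6.  10.3] ztop(up) 25.1 zmed 22.9 zbot 10.8
140 63 ymed 7.1 y [-5.4 10.2] ztop(up) 24.9 zmed 23.0 zbot 8.7
160 192 ymed 4.4 y [-11.2  15.7] ztop(up) 29.9 zmed 19.0 zbot 2.7
180 28 ymed 1.5 y [-10.2  13. ] ztop(up) 30.2 zmed 19.3 zbot 8.0
tip ax max 181.4
```

View pics/scene4.png

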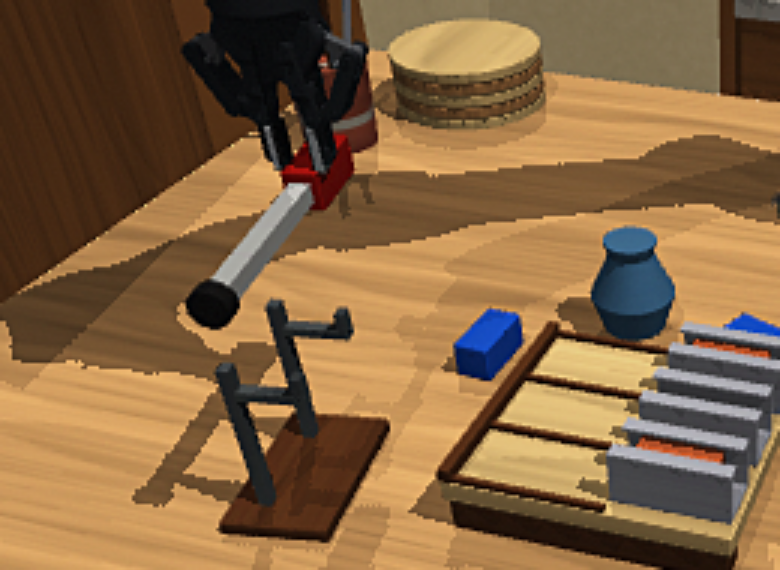

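```bash
python3 -m inch '[{"dx":0,"dy":0,"dz":-25,"rx":0,"ry":0,"rz":0,"hand":1},{"dx":0,"dy":0,"dz":-25,"rx":0,"ry":0,"rz":0,"hand":1},{"dx":0,"dy":0,"dz":-20,"rx":0,"ry":0,"rz":0.05,"hand":1},{"dx":0,"dy":0,"dz":0,"rx":0,"ry":0,"rz":0.1,"hand":1},{"dx":0,"dy":0,"dz":0,"rx":0,"ry":0,"rz":0.14,"hand":1},{"dx":0,"dy":0,"dz":0,"rx":0,"ry":0,"rz":0.14,"hand":1},{"dx":0,"dy":0,"dz":0,"rx":0,"ry":0,"rz":0.14,"hand":1},{"dx":0,"dy":0,"dz":0,"rx":0,"ry":0,"rz":0.14,"hand":1},{"dx":0,"dy":0,"dz":0,"rx":0,"ry":0,"rz":0.14,"hand":1},{"dx":0,"dy":0,"dz":0,"rx":0,"ry":0,"rz":0.14,"hand":1}]' 110;python3 -m inch '[{"dx":0,"dy":0,"dz":0,"rx":0,"ry":0,"rz":0.14,"hand":1},{"dx":0,"dy":0,"dz":0,"rx":0,"ry":0,"rz":0.14,"hand":1},{"dx":0,"dy":0,"dz":0,"rx":0,"ry":0,"rz":0.14,"hand":1},{"dx":0,"dy":0,"dz":0,"rx":0,"ry":0,"rz":0.14,"hand":1},{"dx":0,"dy":0,"dz":0,"rx":0,"ry":0,"rz":0.14,"hand":1},{"dx":0,"dy":0,"dz":0,"rx":0,"ry":0,"rz":0.05,"hand":1},{"dx":0,"dy":0,"dz":0,"rx":0,"ry":0,"rz":0,"hand":1},{"dx":0,"dy":0,"dz":0,"rx":0,"ry":0,"rz":0,"hand":1},{"dx":0,"dy":0,"dz":0,"rx":0,"ry":0,"rz":0,"hand":1}]' 110;  python3 - <<'E'
from h import *
go([.602,.21,.2],90.3)
E
```

```text
clock: 8.85
position: [0.5379, -0.3847, 0.2905]
tool_rot: [-3.141, -0.001, 2.327]
force: [0.1, 0.1, -2.0]
grip_width: 0.0244
clock: 9.75
position: [0.538, -0.3849, 0.291]
tool_rot: [-3.141, -0.0, 1.584]
force: [-0.1, -0.9, -1.9]
grip_width: 0.0247
t9.8 [ 0.538  -0.3849  0.291 ] [-180.    -0.    90.8] q [ 0.09  0.62  0.77  1.4  -0.43  1.3   0.89] F [-0.1 -0.9 -1.9] w 0.0247
tool mm [594.   72.   91.1] |605| rotvec [-0.    -0.     0.008]; shift after rot [594.5  67.2  91. ]
```

```bash
python3 -m inch '[{"dx":20,"dy":2,"dz":0,"rx":0,"ry":0,"rz":0.008,"hand":1},{"dx":35,"dy":4,"dz":0,"rx":0,"ry":0,"rz":0,"hand":1},{"dx":42,"dy":5,"dz":0,"rx":0,"ry":0,"rz":0,"hand":1},{"dx":42,"dy":5,"dz":0,"rx":0,"ry":0,"rz":0,"hand":1},{"dx":42,"dy":5,"dz":0,"rx":0,"ry":0,"rz":0,"hand":1},{"dx":42,"dy":5,"dz":0,"rx":0,"ry":0,"rz":0,"hand":1},{"dx":42,"dy":5,"dz":0,"rx":0,"ry":0,"rz":0,"hand":1},{"dx":42,"dy":5,"dz":0,"rx":0,"ry":0,"rz":0,"hand":1},{"dx":42,"dy":5,"dz":0,"rx":0,"ry":0,"rz":0,"hand":1},{"dx":42,"dy":5,"dz":0,"rx":0,"ry":0,"rz":0,"hand":1}]' 110;python3 -m inch '[{"dx":42,"dy":5,"dz":5,"rx":0,"ry":0,"rz":0,"hand":1},{"dx":42,"dy":5,"dz":10,"rx":0,"ry":0,"rz":0,"hand":1},{"dx":42,"dy":5,"dz":15,"rx":0,"ry":0,"rz":0,"hand":1},{"dx":42,"dy":5,"dz":20,"rx":0,"ry":0,"rz":0,"hand":1},{"dx":35,"dy":1,"dz":25,"rx":0,"ry":0,"rz":0,"hand":1},{"dx":0,"dy":0,"dz":30,"rx":0,"ry":0,"rz":0,"hand":1},{"dx":0,"dy":0,"dz":30,"rx":0,"ry":0,"rz":0,"hand":1},{"dx":0,"dy":0,"dz":0,"rx":0,"ry":0,"rz":0,"hand":1},{"dx":0,"dy":0,"dz":0,"rx":0,"ry":0,"rz":0,"hand":1},{"dx":0,"dy":0,"dz":0,"rx":0,"ry":0,"rz":0,"hand":1}]' 110;  python3 - <<'E'
from h import *
go([.602,.21,.057],90.3)
for n in('top','scene'): ram(n,n+'5.png',(120,320,220,480) if n=='scene' else (90,250,230,440))
E
```

```text
clock: 10.75
position: [0.5823, 0.008, 0.2913]
tool_rot: [3.141, -0.0, 1.576]
force: [1.6, -0.4, -2.2]
grip_width: 0.0245
clock: 11.75
position: [0.6035, 0.2092, 0.158]
tool_rot: [3.14, -0.001, 1.575]
force: [-0.6, 0.6, -1.0]
grip_width: 0.0244
t11.8 [0.6035 0.2092 0.158 ] [ 1.799e+02 -1.000e-01  9.020e+01] q [-0.86  0.69  0.71  1.63 -0.51  1.01  0.01] F [-0.6  0.6 -1. ] w 0.0244
tool mm [  0.7  -1.7 100.9] |101| rotvec [ 0.002 -0.001 -0.001]; shift after rot [  0.8  -1.5 101. ]
20 55 ymed 0.9 y [-6.2  8.3] ztop(up) 30.9 zmed 28.0 zbot 23.9
40 58 ymed 0.6 y [-6.1 10.1] ztop(up) 31.8 zmed 27.2 zbot 20.7
60 66 ymed 0.1 y [-6.2  9.6] ztop(up) 31.9 zmed 27.6 zbot 15.2
80 67 ymed 1.2 y [-6.   9.4] ztop(up) 31.6 zmed 26.9 zbot 12.6
100 56 ymed 1.2 y [-6.1  8.6] ztop(up) 30.2 zmed 26.4 zbot 22.5
120 62 ymed 0.6 y [-6.1  8.6] ztop(up) 29.4 zmed 25.8 zbot 17.6
140 68 ymed 2.3 y [-6.2 10.3] ztop(up) 28.8 zmed 25.4 zbot 15.0
160 81 ymed 0.7 y [-12.1  13.9] ztop(up) 34.8 zmed 29.8 zbot 20.3
tip ax max 176.2
20 96 ymed 6.2 y [-7.9  9. ] ztop(up) 28.0 zmed 24.5 zbot 12.1
40 106 ymed 6.6 y [-8.1  9.6] ztop(up) 27.3 zmed 23.8 zbot 11.3
60 101 ymed 6.5 y [-7.3  9.7] ztop(up) 27.1 zmed 23.5 zbot 11.3
80 103 ymed 6.2 y [-7.5 10.2] ztop(up) 26.6 zmed 23.6 zbot 10.4
100 96 ymed 6.6 y [-7.2  9.3] ztop(up) 26.0 zmed 23.6 zbot 10.3
120 102 ymed 6.5 y [-7.   9.6] ztop(up) 25.7 zmed 21.9 zbot 9.2
140 96 ymed 6.3 y [-6.9  9.7] ztop(up) 24.8 zmed 22.5 zbot 10.0
160 124 ymed 9.2 y [-5.8 15.3] ztop(up) 30.7 zmed 23.4 zbot 8.5
tip ax max 178.5
```

View pics/scene5.png

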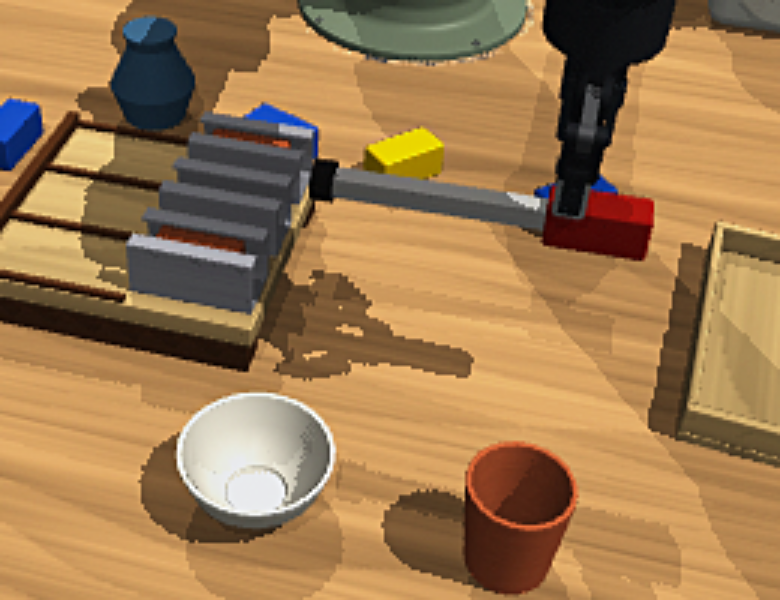

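View pics/top5.png

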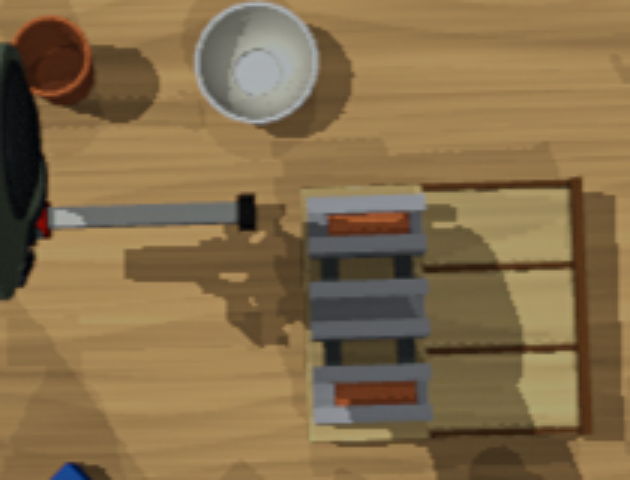

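```bash
python3 -m inch '[{"dx":0,"dy":-0.5,"dz":20,"rx":0,"ry":0,"rz":0,"hand":1},{"dx":0,"dy":0,"dz":30,"rx":0,"ry":0,"rz":0,"hand":1},{"dx":0,"dy":0,"dz":30,"rx":0,"ry":0,"rz":0,"hand":1},{"dx":0,"dy":0,"dz":22,"rx":0,"ry":0,"rz":0,"hand":1},{"dx":0,"dy":0,"dz":0,"rx":0,"ry":0,"rz":0,"hand":1},{"dx":0,"dy":0,"dz":0,"rx":0,"ry":0,"rz":0,"hand":1},{"dx":0,"dy":0,"dz":0,"rx":0,"ry":0,"rz":0,"hand":1}]' 110;  python3 - <<'E'
from h import *
go([.602,.21,.056],90.3)
for n in('top','scene'): ram(n,n+'6.png',(120,320,220,480) if n=='scene' else (90,250,230,440))
Z=np.load('f_top.npz');
E
```

```text
clock: 12.55
position: [0.603, 0.2096, 0.0559]
tool_rot: [3.139, -0.001, 1.575]
force: [0.1, -0.1, -1.7]
grip_width: 0.0248
t12.6 [0.603  0.2096 0.0559] [ 1.799e+02 -1.000e-01  9.020e+01] q [-0.81  0.81  0.61  1.69 -0.6   0.83  0.08] F [ 0.1 -0.1 -1.7] w 0.0248
tool mm [ 0.4 -1.  -0.1] |1| rotvec [ 0.002 -0.001 -0.001]; shift after rot [ 0.4 -1.  -0.1]
20 45 ymed 1.9 y [-5.9 10.2] ztop(up) 31.8 zmed 27.3 zbot 22.3
40 53 ymed 1.8 y [-6.2  9.6] ztop(up) 32.2 zmed 27.5 zbot 22.8
60 56 ymed 0.9 y [-6.1  8.9] ztop(up) 33.7 zmed 27.2 zbot 17.9
80 55 ymed 0.5 y [-5.9  8.5] ztop(up) 29.5 zmed 26.3 zbot 10.4
100 45 ymed 1.7 y [-5.6  9.2] ztop(up) 31.4 zmed 25.9 zbot 21.4
120 55 ymed 1.8 y [-5.8  9.7] ztop(up) 30.7 zmed 26.6 zbot 21.2
140 56 ymed 1.3 y [-6.3  9.4] ztop(up) 29.6 zmed 25.1 zbot 19.2
160 72 ymed 0.3 y [-12.2  13.6] ztop(up) 34.2 zmed 29.1 zbot 18.6
tip ax max 219.1
20 84 ymed 5.9 y [-8.3  8.5] ztop(up) 28.5 zmed 24.8 zbot 11.7
40 90 ymed 6.0 y [-7.1  8.9] ztop(up) 27.8 zmed 24.5 zbot 10.9
60 89 ymed 6.2 y [-7.4  9. ] ztop(up) 26.7 zmed 24.2 zbot 10.8
80 89 ymed 6.1 y [-7.6  8.8] ztop(up) 26.6 zmed 23.7 zbot 10.3
100 84 ymed 6.2 y [-6.9  9.4] ztop(up) 26.4 zmed 23.6 zbot 10.1
120 89 ymed 6.3 y [-7.3  9.2] ztop(up) 25.7 zmed 22.5 zbot 10.0
140 82 ymed 5.8 y [-7.6  9.1] ztop(up) 25.5 zmed 22.6 zbot 10.5
160 107 ymed 8.6 y [-6.4 15.7] ztop(up) 30.9 zmed 23.7 zbot 9.5
tip ax max 219.9
```

View pics/scene6.png

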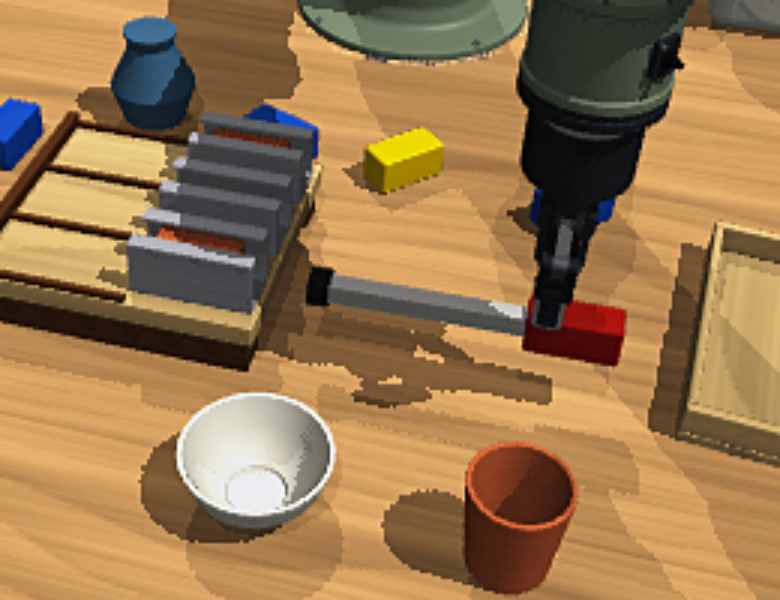

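View pics/top6.png

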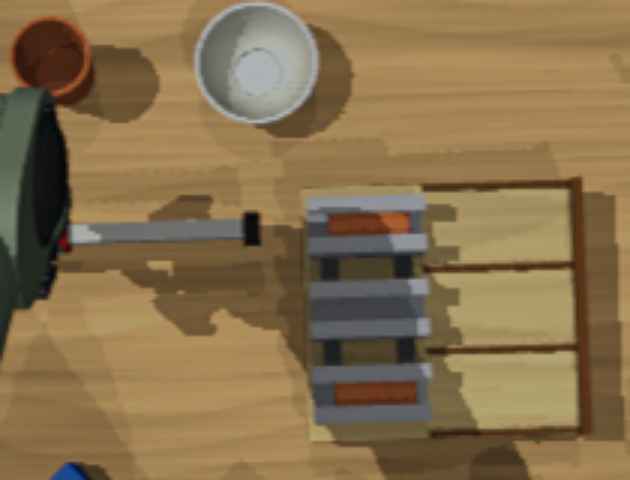

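```bash
python3 -m inch '[{"dx":-10,"dy":-0.3,"dz":0,"rx":0,"ry":0,"rz":0,"hand":1},{"dx":-15,"dy":0,"dz":0,"rx":0,"ry":0,"rz":0,"hand":1},{"dx":-15,"dy":0,"dz":0,"rx":0,"ry":0,"rz":0,"hand":1},{"dx":-15,"dy":0,"dz":0,"rx":0,"ry":0,"rz":0,"hand":1},{"dx":-10,"dy":0,"dz":0,"rx":0,"ry":0,"rz":0,"hand":1},{"dx":0,"dy":0,"dz":0,"rx":0,"ry":0,"rz":0,"hand":1}]' 110;  python3 - <<'E'
from h import *
go([.602,.0636,.056],90.3)
im,d=bot.grab_frame('top'); save('top7.png',cv2.resize(im[90:250,230:440],None,fx=3,fy=3))
E
```

```text
clock: 13.25
position: [0.6021, 0.1421, 0.0543]
tool_rot: [3.141, 0.0, 1.572]
force: [0.1, 0.1, -1.6]
grip_width: 0.0242
t13.2 [0.6021 0.1421 0.0543] [180.    0.   90.1] q [-0.72  0.79  0.61  1.75 -0.6   0.8   0.18] F [ 0.1  0.1 -1.6] w 0.0242
tool mm [-78.5  -0.2  -1.6] |79| rotvec [ 0.     0.    -0.004]; shift after rot [-78.5  -0.5  -1.7]
```

View pics/top7.png

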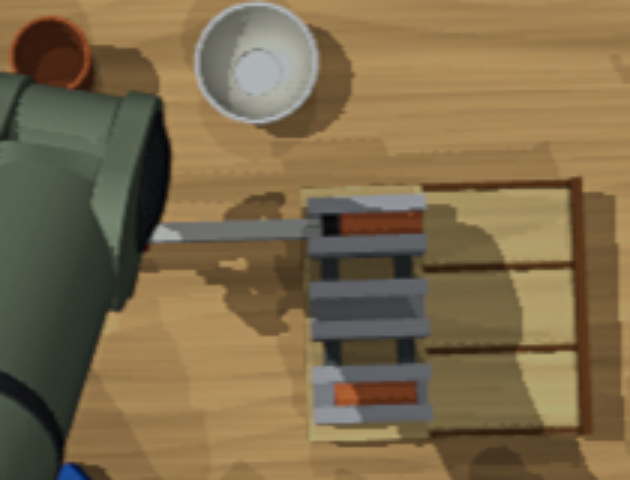

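```bash
python3 -m inch '[{"dx":-8,"dy":0,"dz":-1,"rx":0,"ry":0,"rz":0,"hand":1},{"dx":-12,"dy":0,"dz":0,"rx":0,"ry":0,"rz":0,"hand":1},{"dx":-14,"dy":0,"dz":0,"rx":0,"ry":0,"rz":0,"hand":1},{"dx":-14,"dy":0,"dz":0,"rx":0,"ry":0,"rz":0,"hand":1},{"dx":-14,"dy":0,"dz":0,"rx":0,"ry":0,"rz":0,"hand":1},{"dx":-10,"dy":0,"dz":0,"rx":0,"ry":0,"rz":0,"hand":1},{"dx":-8,"dy":0,"dz":0,"rx":0,"ry":0,"rz":0,"hand":1},{"dx":0,"dy":0,"dz":0,"rx":0,"ry":0,"rz":0,"hand":1},{"dx":0,"dy":0,"dz":0,"rx":0,"ry":0,"rz":0,"hand":1}]' 110;  python3 - <<'E'
from h import *
go([.602,.0636,.056],90.3)
im,d=bot.grab_frame('top'); save('top8.png',cv2.resize(im[90:250,230:440],None,fx=3,fy=3))
P=pts('top',d)
hsv=cv2.cvtColor(im,cv2.COLOR_RGB2HSV)
org=(hsv[...,0]<14)&(hsv[...,1]>130)&(hsv[...,2]>80)
org[:145]=0;org[180:]=0;org[:,:325]=0;org[:,430:]=0
q=P[org];print(len(q),np.percentile(q,[2,98],axis=0).round(4))
E
```

```text
clock: 14.2
position: [0.6023, 0.0645, 0.0551]
tool_rot: [-3.142, -0.0, 1.575]
force: [0.0, 0.6, -2.0]
grip_width: 0.0245
t14.2 [0.6023 0.0645 0.0551] [-180.    -0.    90.2] q [-0.59  0.76  0.6   1.78 -0.59  0.78  0.31] F [ 0.   0.6 -2. ] w 0.0245
tool mm [-0.9 -0.3 -0.9] |1| rotvec [-0.    -0.    -0.001]; shift after rot [-0.9 -0.3 -0.9]
402 [[ 0.5859 -0.2459  0.0593]
 [ 0.6354 -0.1169  0.092 ]]
```

View pics/top8.png

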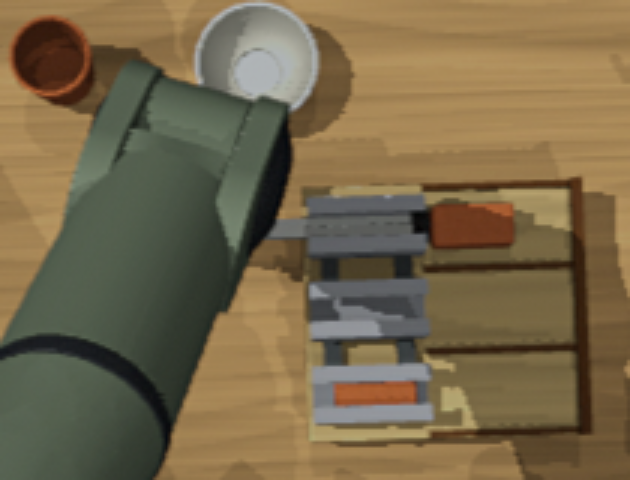

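```bash
python3 -m inch '[{"dx":10,"dy":0,"dz":-0.5,"rx":0,"ry":0,"rz":0,"hand":1},{"dx":20,"dy":0,"dz":0,"rx":0,"ry":0,"rz":0,"hand":1},{"dx":25,"dy":0,"dz":0,"rx":0,"ry":0,"rz":0,"hand":1},{"dx":25,"dy":0,"dz":0,"rx":0,"ry":0,"rz":0,"hand":1},{"dx":25,"dy":0,"dz":0,"rx":0,"ry":0,"rz":0,"hand":1},{"dx":25,"dy":0,"dz":0,"rx":0,"ry":0,"rz":0,"hand":1},{"dx":15,"dy":0,"dz":0,"rx":0,"ry":0,"rz":0,"hand":1},{"dx":0,"dy":0,"dz":0,"rx":0,"ry":0,"rz":0,"hand":1},{"dx":0,"dy":0,"dz":0,"rx":0,"ry":0,"rz":0,"hand":1}]' 110;  python3 - <<'E'
from h import *
go([.4584,.212,.056],90.3)
im,d=bot.grab_frame('scene'); save('s9.png',im)
E
```

```text
clock: 15.15
position: [0.6016, 0.209, 0.0555]
tool_rot: [-3.142, 0.001, 1.575]
force: [-1.0, -0.5, -1.1]
grip_width: 0.0244
t15.2 [0.6016 0.209  0.0555] [-180.     0.    90.2] q [-0.81  0.81  0.62  1.7  -0.6   0.83  0.08] F [-1.  -0.5 -1.1] w 0.0244
tool mm [   3.6 -143.1   -0.5] |143| rotvec [-0.     0.001 -0.001]; shift after rot [   3.7 -143.1   -0.5]
```

View pics/s9.png

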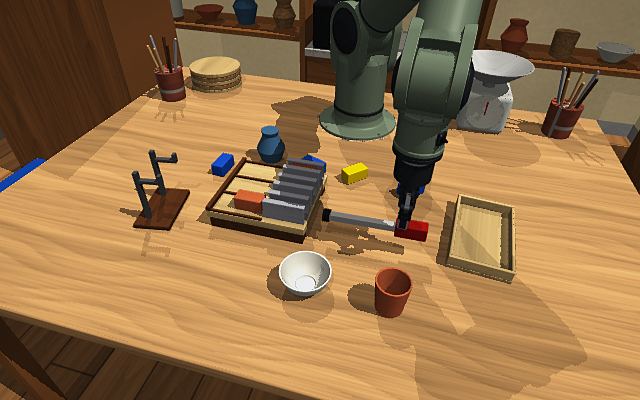

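```bash
python3 -m inch '[{"dx":4,"dy":-13,"dz":0,"rx":0,"ry":0,"rz":0,"hand":1},{"dx":0,"dy":-20,"dz":0,"rx":0,"ry":0,"rz":0,"hand":1},{"dx":0,"dy":-25,"dz":0,"rx":0,"ry":0,"rz":0,"hand":1},{"dx":0,"dy":-25,"dz":0,"rx":0,"ry":0,"rz":0,"hand":1},{"dx":0,"dy":-25,"dz":0,"rx":0,"ry":0,"rz":0,"hand":1},{"dx":0,"dy":-20,"dz":0,"rx":0,"ry":0,"rz":0,"hand":1},{"dx":0,"dy":-15,"dz":0,"rx":0,"ry":0,"rz":0,"hand":1},{"dx":0,"dy":0,"dz":0,"rx":0,"ry":0,"rz":0,"hand":1},{"dx":0,"dy":0,"dz":0,"rx":0,"ry":0,"rz":0,"hand":1},{"dx":0,"dy":0,"dz":0,"rx":0,"ry":0,"rz":0,"hand":1}]' 110;  python3 - <<'E'
from h import *
go([.4584,.212,.056],90.3)
for n in('top','scene'): ram(n,n+'10.png',(120,320,220,480) if n=='scene' else (90,250,230,440))
E
```

```text
clock: 16.2
position: [0.4596, 0.2123, 0.0558]
tool_rot: [3.141, -0.0, 1.574]
force: [0.6, -0.4, -1.3]
grip_width: 0.0249
t16.2 [0.4596 0.2123 0.0558] [180.   -0.   90.2] q [-0.99  0.65  0.62  2.05 -0.63  0.64  0.05] F [ 0.6 -0.4 -1.3] w 0.0249
tool mm [-0.3 -1.2 -0.2] |1| rotvec [ 0.001 -0.    -0.002]; shift after rot [-0.3 -1.2 -0.2]
20 41 ymed 3.4 y [-4.2  8.9] ztop(up) 32.6 zmed 27.6 zbot 24.3
40 48 ymed 1.8 y [-4.7  8.4] ztop(up) 32.8 zmed 28.0 zbot 24.1
60 49 ymed 2.4 y [-5.2  7.9] ztop(up) 32.3 zmed 26.9 zbot 22.1
80 56 ymed 2.1 y [-5.8  9.8] ztop(up) 31.1 zmed 27.5 zbot 20.8
100 45 ymed 1.7 y [-5.9  9.3] ztop(up) 30.2 zmed 25.8 zbot 19.9
120 46 ymed 2.3 y [-4.3  8.8] ztop(up) 29.6 zmed 26.1 zbot 21.5
140 48 ymed 1.7 y [-4.9  8.3] ztop(up) 30.8 zmed 26.1 zbot 21.5
160 75 ymed 2.1 y [-12.2  15.4] ztop(up) 34.3 zmed 28.7 zbot 20.7
tip ax max 219.9
20 64 ymed 6.1 y [-7.6  9.5] ztop(up) 28.1 zmed 24.2 zbot 12.1
40 72 ymed 6.3 y [-8.6  9.9] ztop(up) 27.7 zmed 23.9 zbot 12.3
60 71 ymed 6.2 y [-6.3 10. ] ztop(up) 27.6 zmed 22.7 zbot 11.0
80 71 ymed 6.0 y [-7.4  9.4] ztop(up) 26.9 zmed 22.9 zbot 9.9
100 66 ymed 5.8 y [-6.8 10. ] ztop(up) 25.7 zmed 23.5 zbot 10.1
120 68 ymed 5.7 y [-6.5  8.8] ztop(up) 26.0 zmed 22.2 zbot 10.1
140 69 ymed 6.1 y [-7.9  9.5] ztop(up) 25.4 zmed 21.5 zbot 9.2
160 86 ymed 9.6 y [-6.9 15.4] ztop(up) 30.7 zmed 22.9 zbot 8.0
tip ax max 219.7
```

View pics/top10.png

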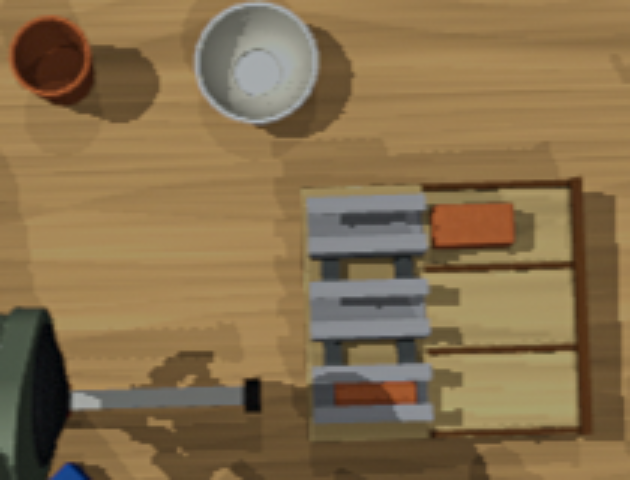

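View pics/scene10.png

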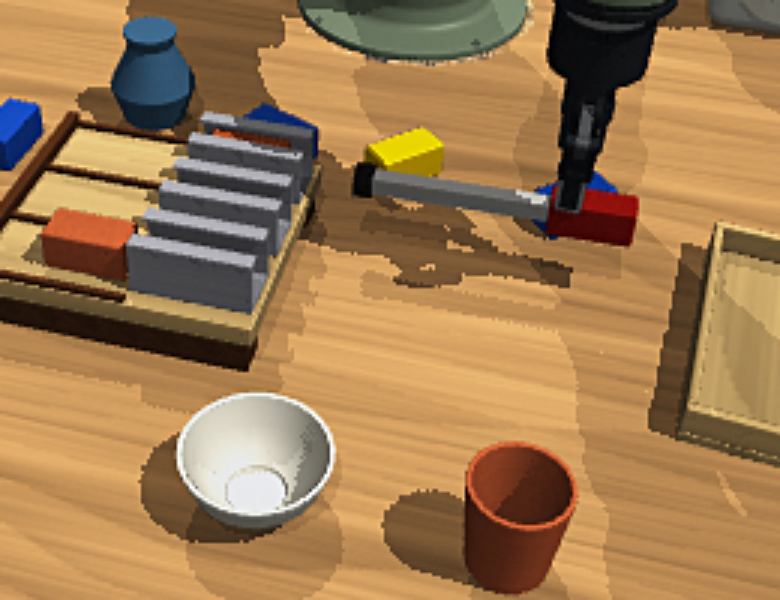

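```bash
python3 -m inch '[{"dx":-10,"dy":-0.8,"dz":0,"rx":0,"ry":0,"rz":0,"hand":1},{"dx":-15,"dy":0,"dz":0,"rx":0,"ry":0,"rz":0,"hand":1},{"dx":-15,"dy":0,"dz":0,"rx":0,"ry":0,"rz":0,"hand":1},{"dx":-15,"dy":0,"dz":0,"rx":0,"ry":0,"rz":0,"hand":1},{"dx":-10,"dy":0,"dz":0,"rx":0,"ry":0,"rz":0,"hand":1},{"dx":0,"dy":0,"dz":0,"rx":0,"ry":0,"rz":0,"hand":1}]' 110;  python3 - <<'E'
from h import *
go([.4584,.064,.056],90.3)
im,d=bot.grab_frame('top'); save('top11.png',cv2.resize(im[90:250,230:440],None,fx=3,fy=3))
E
```

```text
clock: 16.9
position: [0.4583, 0.146, 0.0558]
tool_rot: [3.142, 0.0, 1.572]
force: [0.6, 0.1, -1.4]
grip_width: 0.0243
t16.9 [0.4583 0.146  0.0558] [180.    0.   90.1] q [-0.87  0.61  0.6   2.11 -0.62  0.6   0.17] F [ 0.6  0.1 -1.4] w 0.0243
tool mm [-82.    0.   -0.2] |82| rotvec [ 0.     0.    -0.004]; shift after rot [-82.   -0.3  -0.2]
```

View pics/top11.png

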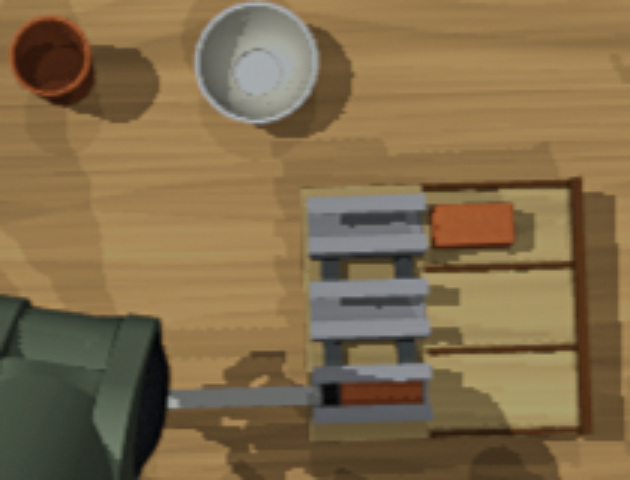

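```bash
python3 -m inch '[{"dx":-8,"dy":0,"dz":0,"rx":0,"ry":0,"rz":0,"hand":1},{"dx":-12,"dy":0,"dz":0,"rx":0,"ry":0,"rz":0,"hand":1},{"dx":-14,"dy":0,"dz":0,"rx":0,"ry":0,"rz":0,"hand":1},{"dx":-14,"dy":0,"dz":0,"rx":0,"ry":0,"rz":0,"hand":1},{"dx":-14,"dy":0,"dz":0,"rx":0,"ry":0,"rz":0,"hand":1},{"dx":-12,"dy":0,"dz":0,"rx":0,"ry":0,"rz":0,"hand":1},{"dx":-10,"dy":0,"dz":0,"rx":0,"ry":0,"rz":0,"hand":1},{"dx":0,"dy":0,"dz":0,"rx":0,"ry":0,"rz":0,"hand":1},{"dx":0,"dy":0,"dz":0,"rx":0,"ry":0,"rz":0,"hand":1}]' 110;  python3 - <<'E'
from h import *
go([.4584,.064,.056],90.3)
im,d=bot.grab_frame('top'); save('top12.png',cv2.resize(im[90:250,230:440],None,fx=3,fy=3))
im,d=bot.grab_frame('scene'); save('s12.png',cv2.resize(im[100:280,180:440],None,fx=3,fy=3))
E
```

```text
clock: 17.85
position: [0.4585, 0.0638, 0.0556]
tool_rot: [-3.142, -0.0, 1.574]
force: [-0.1, 0.2, -1.5]
grip_width: 0.0244
t17.9 [0.4585 0.0638 0.0556] [-180.    -0.    90.2] q [-0.7   0.59  0.58  2.15 -0.61  0.57  0.34] F [-0.1  0.2 -1.5] w 0.0244
tool mm [ 0.2 -0.1 -0.4] |0| rotvec [-0.    -0.    -0.002]; shift after rot [ 0.2 -0.1 -0.4]
```

View pics/top12.png

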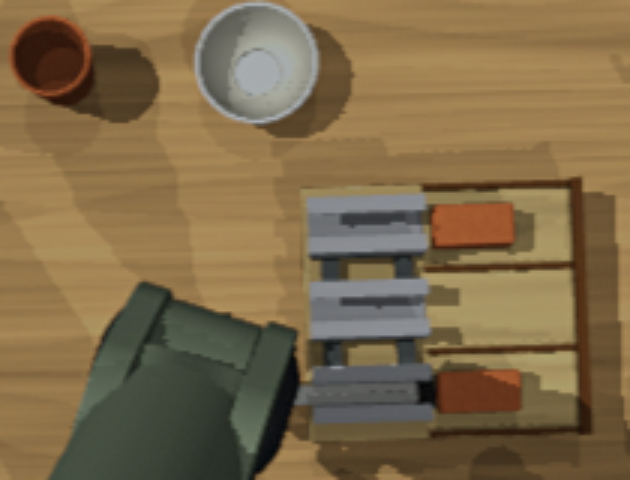

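View pics/s12.png

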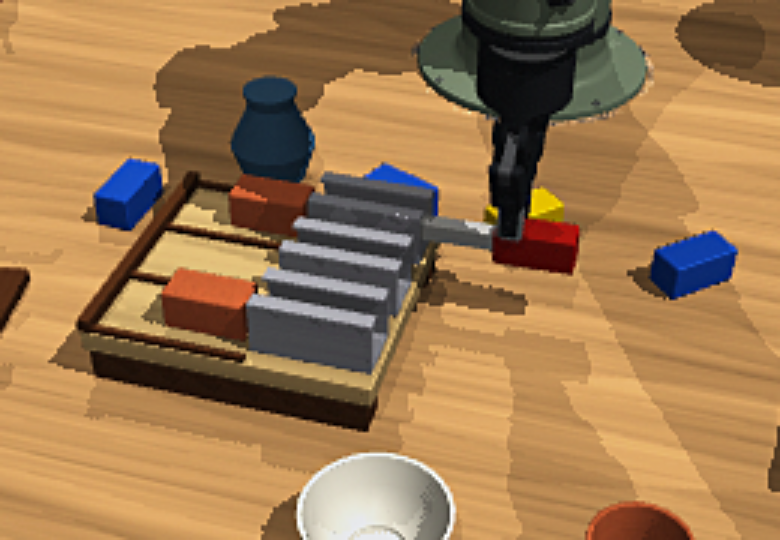

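```bash
python3 -m inch '[{"dx":10,"dy":0,"dz":0,"rx":0,"ry":0,"rz":0,"hand":1},{"dx":20,"dy":0,"dz":0,"rx":0,"ry":0,"rz":0,"hand":1},{"dx":25,"dy":0,"dz":0,"rx":0,"ry":0,"rz":0,"hand":1},{"dx":25,"dy":0,"dz":0,"rx":0,"ry":0,"rz":0,"hand":1},{"dx":25,"dy":0,"dz":0,"rx":0,"ry":0,"rz":0,"hand":1},{"dx":25,"dy":0,"dz":0,"rx":0,"ry":0,"rz":0,"hand":1},{"dx":18,"dy":0,"dz":0,"rx":0,"ry":0,"rz":0,"hand":1},{"dx":0,"dy":0,"dz":0,"rx":0,"ry":0,"rz":0,"hand":1},{"dx":0,"dy":0,"dz":-20,"rx":0,"ry":0,"rz":0,"hand":1},{"dx":0,"dy":0,"dz":-30,"rx":0,"ry":0,"rz":0,"hand":1}]' 110; python3 -m inch '[{"dx":0,"dy":4,"dz":-35,"rx":0,"ry":0,"rz":0,"hand":1},{"dx":0,"dy":8,"dz":-35,"rx":0,"ry":0,"rz":0,"hand":1},{"dx":0,"dy":8,"dz":-35,"rx":0,"ry":0,"rz":0,"hand":1},{"dx":0,"dy":8,"dz":-35,"rx":0,"ry":0,"rz":0,"hand":1},{"dx":0,"dy":8,"dz":-35,"rx":0,"ry":0,"rz":0,"hand":1},{"dx":0,"dy":8,"dz":-10,"rx":0,"ry":0,"rz":0,"hand":1},{"dx":0,"dy":0,"dz":0,"rx":0,"ry":0,"rz":0,"hand":1}]' 110; python3 - <<'E'
from h import *
go([.538,-.385,.29],90.3)
im,d=bot.grab_frame('top'); save('top13.png',im)
P=pts('top',d)
hsv=cv2.cvtColor(im,cv2.COLOR_RGB2HSV)
org=(hsv[...,0]<14)&(hsv[...,1]>130)&(hsv[...,2]>80)&(P[...,2]>.07)&(P[...,2]<.1)
for r0,r1 in((150,178),(207,235)):
    k=np.zeros_like(org);k[r0:r1,370:430]=1;k&=org;q=P[k]
    print(k.sum(),cv2.minAreaRect((q[:,:2]*1000).astype(np.float32)),np.median(q[:,2]))
E
```

```text
clock: 18.95
position: [0.4568, 0.2116, 0.1052]
tool_rot: [-3.139, 0.002, 1.575]
force: [-0.5, 1.3, -1.2]
grip_width: 0.0244
clock: 19.65
position: [0.5027, 0.2123, 0.2917]
tool_rot: [3.14, -0.001, 1.575]
force: [-0.3, -1.1, -1.9]
grip_width: 0.0248
t19.6 [0.5027 0.2123 0.2917] [ 1.799e+02 -1.000e-01  9.020e+01] q [-1.14  0.41  0.88  1.72 -0.35  1.17 -0.16] F [-0.3 -1.1 -1.9] w 0.0248
tool mm [-597.4   32.9    1.1] |598| rotvec [ 0.002 -0.001 -0.001]; shift after rot [-597.5   32.2    1.7]
368 ((602.50341796875, -149.22720336914062), (69.00145721435547, 34.37823486328125), 88.06060028076172) 0.08655981975672866
357 ((462.1053161621094, -182.42010498046875), (35.96123504638672, 127.74488830566406), 3.4173033237457275) 0.08653286015173656
```

View pics/top13.png

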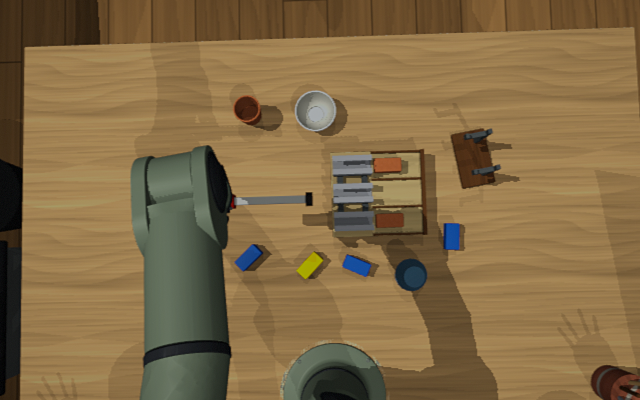

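```bash
python3 -m inch '[{"dx":-20,"dy":2,"dz":0,"rx":0,"ry":0,"rz":0,"hand":1},{"dx":-36,"dy":2,"dz":0,"rx":0,"ry":0,"rz":0,"hand":1},{"dx":-42,"dy":2.5,"dz":0,"rx":0,"ry":0,"rz":0,"hand":1},{"dx":-42,"dy":2.5,"dz":0,"rx":0,"ry":0,"rz":0,"hand":1},{"dx":-42,"dy":2.5,"dz":0,"rx":0,"ry":0,"rz":0,"hand":1},{"dx":-42,"dy":2.5,"dz":0,"rx":0,"ry":0,"rz":0,"hand":1},{"dx":-42,"dy":2.5,"dz":0,"rx":0,"ry":0,"rz":0,"hand":1},{"dx":-42,"dy":2.5,"dz":0,"rx":0,"ry":0,"rz":0,"hand":1},{"dx":-42,"dy":2.5,"dz":0,"rx":0,"ry":0,"rz":0,"hand":1},{"dx":-42,"dy":2.5,"dz":0,"rx":0,"ry":0,"rz":0,"hand":1}]' 110; python3 -m inch '[{"dx":-42,"dy":2,"dz":0,"rx":0,"ry":0,"rz":0,"hand":1},{"dx":-42,"dy":2,"dz":0,"rx":0,"ry":0,"rz":0,"hand":1},{"dx":-42,"dy":2,"dz":0,"rx":0,"ry":0,"rz":0,"hand":1},{"dx":-42,"dy":2,"dz":0,"rx":0,"ry":0,"rz":0,"hand":1},{"dx":-37,"dy":0,"dz":0,"rx":0,"ry":0,"rz":-0.05,"hand":1},{"dx":0,"dy":0,"dz":0,"rx":0,"ry":0,"rz":-0.1,"hand":1},{"dx":0,"dy":0,"dz":0,"rx":0,"ry":0,"rz":-0.14,"hand":1},{"dx":0,"dy":0,"dz":0,"rx":0,"ry":0,"rz":-0.14,"hand":1},{"dx":0,"dy":0,"dz":0,"rx":0,"ry":0,"rz":-0.14,"hand":1},{"dx":0,"dy":0,"dz":0,"rx":0,"ry":0,"rz":-0.14,"hand":1}]' 110; python3 -m inch '[{"dx":0,"dy":0,"dz":0,"rx":0,"ry":0,"rz":-0.14,"hand":1},{"dx":0,"dy":0,"dz":0,"rx":0,"ry":0,"rz":-0.14,"hand":1},{"dx":0,"dy":0,"dz":0,"rx":0,"ry":0,"rz":-0.14,"hand":1},{"dx":0,"dy":0,"dz":0,"rx":0,"ry":0,"rz":-0.14,"hand":1},{"dx":0,"dy":0,"dz":0,"rx":0,"ry":0,"rz":-0.14,"hand":1},{"dx":0,"dy":0,"dz":0,"rx":0,"ry":0,"rz":-0.14,"hand":1},{"dx":0,"dy":0,"dz":0,"rx":0,"ry":0,"rz":-0.14,"hand":1},{"dx":0,"dy":0,"dz":0,"rx":0,"ry":0,"rz":-0.07,"hand":1},{"dx":0,"dy":0,"dz":0,"rx":0,"ry":0,"rz":0,"hand":1},{"dx":0,"dy":0,"dz":0,"rx":0,"ry":0,"rz":0,"hand":1}]' 110;python3 - <<'E'
from h import *
go([.5382,-.3852,.22],190.4)
E
```

```text
clock: 20.7
position: [0.5265, -0.1808, 0.2892]
tool_rot: [-3.14, -0.001, 1.575]
force: [1.6, 0.5, -1.3]
grip_width: 0.0247
clock: 21.7
position: [0.5357, -0.3839, 0.2888]
tool_rot: [-3.141, -0.003, 2.291]
force: [0.2, -0.5, -1.4]
grip_width: 0.0244
clock: 22.7
position: [0.5359, -0.3845, 0.2896]
tool_rot: [3.14, -0.001, -2.951]
force: [-0.1, -1.5, -1.5]
grip_width: 0.0247
t22.7 [ 0.5359 -0.3845  0.2896] [ 1.799e+02 -1.000e-01 -1.691e+02] q [ 0.3   0.53  0.37  1.39 -0.2   1.25  2.45] F [-0.1 -1.5 -1.5] w 0.0247
tool mm [-2.2 -1.3 69.6] |70| rotvec [ 0.001 -0.001  0.009]; shift after rot [-2.2 -1.2 69.6]
```

```bash
python3 -m inch '[{"dx":-2.2,"dy":-1.2,"dz":15,"rx":0,"ry":0,"rz":0.009,"hand":1},{"dx":0,"dy":0,"dz":25,"rx":0,"ry":0,"rz":0,"hand":1},{"dx":0,"dy":0,"dz":25,"rx":0,"ry":0,"rz":0,"hand":1},{"dx":0,"dy":0,"dz":15,"rx":0,"ry":0,"rz":0,"hand":1},{"dx":0,"dy":0,"dz":0,"rx":0,"ry":0,"rz":0,"hand":1},{"dx":0,"dy":0,"dz":0,"rx":0,"ry":0,"rz":0,"hand":1},{"dx":0,"dy":0,"dz":0,"rx":0,"ry":0,"rz":0,"hand":1}]' 110;python3 - <<'E'
from h import *
go([.5382,-.3852,.1186],190.4)
for n in('top','scene'): ram(n,n+'14.png',(50,240,60,320) if n=='scene' else (80,220,400,560))
E
```

```text
clock: 23.4
position: [0.539, -0.3859, 0.2113]
tool_rot: [-3.141, 0.001, -2.958]
force: [-0.7, -0.6, -0.9]
grip_width: 0.0249
t23.4 [ 0.539  -0.3859  0.2113] [-179.9    0.  -169.5] q [ 0.32  0.59  0.34  1.49 -0.21  1.09  2.46] F [-0.7 -0.6 -0.9] w 0.0249
tool mm [ 0.7  0.9 92.7] |93| rotvec [-0.001  0.001  0.002]; shift after rot [ 0.6  0.9 92.7]
20 71 ymed 5.1 y [-5.2 10.5] ztop(up) 32.4 zmed 28.0 zbot 15.4
40 83 ymed 4.2 y [-5.1 10.6] ztop(up) 31.8 zmed 27.4 zbot 14.5
60 80 ymed 4.7 y [-5.5 10.6] ztop(up) 32.2 zmed 27.2 zbot 11.7
80 84 ymed 4.1 y [-5.6 10.4] ztop(up) 30.8 zmed 26.1 zbot 14.0
100 80 ymed 4.4 y [-5.9 10.3] ztop(up) 30.7 zmed 26.2 zbot 14.7
120 80 ymed 4.8 y [-5.8 10.3] ztop(up) 29.7 zmed 25.5 zbot 15.0
140 82 ymed 4.5 y [-5.7 10.3] ztop(up) 28.6 zmed 24.9 zbot 13.4
160 117 ymed 6.4 y [-9.3 16.7] ztop(up) 34.3 zmed 28.0 zbot 14.6
180 9 ymed -0.5 y [-10.7  14.5] ztop(up) 32.0 zmed 28.0 zbot 24.9
tip ax max 181.0
20 50 ymed 6.8 y [-6.6  8.5] ztop(up) 27.2 zmed 25.3 zbot 11.5
40 62 ymed 6.6 y [-6.2  9.5] ztop(up) 26.6 zmed 24.8 zbot 11.4
60 62 ymed 6.7 y [-6.7  9.2] ztop(up) 26.5 zmed 24.1 zbot 10.2
80 67 ymed 7.1 y [-6.5  9.2] ztop(up) 26.2 zmed 23.5 zbot 10.3
100 72 ymed 6.6 y [-5.9  9.3] ztop(up) 25.5 zmed 23.4 zbot 9.5
120 69 ymed 7.3 y [-7.3 10. ] ztop(up) 24.8 zmed 23.0 zbot 10.0
140 60 ymed 7.4 y [-5.4  9.1] ztop(up) 24.7 zmed 22.9 zbot 10.0
160 190 ymed 4.3 y [-12.5  15.8] ztop(up) 29.8 zmed 19.2 zbot 4.4
180 27 ymed -0.4 y [-9.1 14.7] ztop(up) 29.7 zmed 20.2 zbot 4.6
tip ax max 181.4
```

View pics/scene14.png

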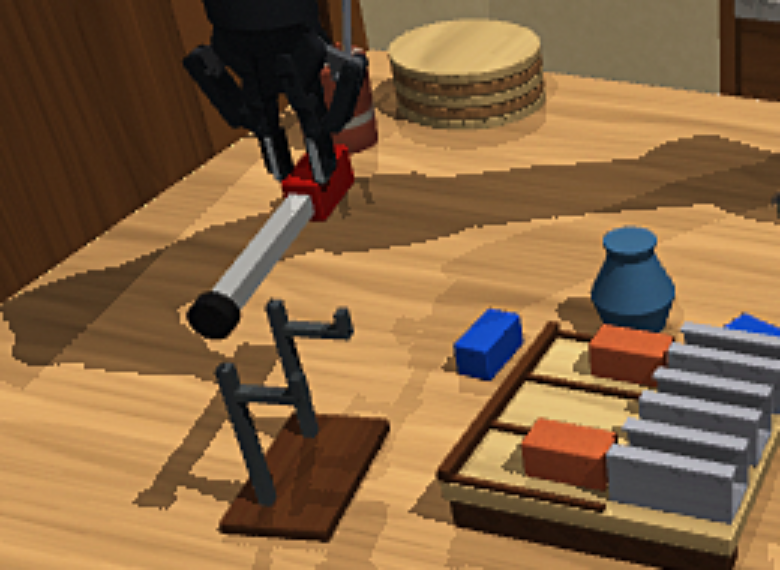

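View pics/top14.png

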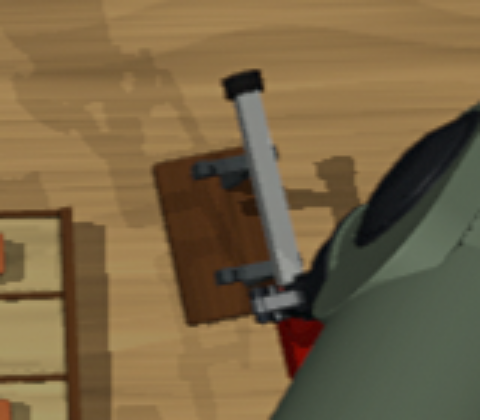

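```bash
python3 -m inch '[{"dx":0.6,"dy":0.9,"dz":20,"rx":0,"ry":0,"rz":0,"hand":1},{"dx":0,"dy":0,"dz":25,"rx":0,"ry":0,"rz":0,"hand":1},{"dx":0,"dy":0,"dz":20,"rx":0,"ry":0,"rz":0,"hand":1},{"dx":0,"dy":0,"dz":14,"rx":0,"ry":0,"rz":0,"hand":1},{"dx":0,"dy":0,"dz":8,"rx":0,"ry":0,"rz":0,"hand":1},{"dx":0,"dy":0,"dz":5,"rx":0,"ry":0,"rz":0,"hand":1},{"dx":0,"dy":0,"dz":1,"rx":0,"ry":0,"rz":0,"hand":1},{"dx":0,"dy":0,"dz":0,"rx":0,"ry":0,"rz":0,"hand":1},{"dx":0,"dy":0,"dz":0,"rx":0,"ry":0,"rz":0,"hand":1}]' 110;python3 - <<'E'
from h import *
go([.5382,-.3852,.1176],190.4)
ram('scene','s15.png',(50,240,60,320))
E
```

```text
clock: 24.4
position: [0.5382, -0.3851, 0.1183]
tool_rot: [-3.141, 0.001, -2.957]
force: [0.2, 0.6, -2.3]
grip_width: 0.0246
t24.4 [ 0.5382 -0.3851  0.1183] [-180.     0.  -169.5] q [ 0.35  0.68  0.29  1.58 -0.23  0.91  2.47] F [ 0.2  0.6 -2.3] w 0.0246
tool mm [ 0.  -0.1  0.7] |1| rotvec [-0.001  0.001  0.003]; shift after rot [ 0.  -0.1  0.7]
20 79 ymed 8.6 y [-16.2  24.5] ztop(up) 27.3 zmed 24.0 zbot 6.0
40 94 ymed 8.5 y [-10.   24.1] ztop(up) 27.6 zmed 20.9 zbot 4.4
60 57 ymed 7.2 y [-6.5  9.2] ztop(up) 28.2 zmed 24.7 zbot 11.0
80 60 ymed 5.8 y [-6.8  9.1] ztop(up) 27.3 zmed 25.4 zbot 10.9
100 58 ymed 5.6 y [-6.  13.3] ztop(up) 28.1 zmed 25.8 zbot 15.6
120 146 ymed 9.5 y [-22.6  24. ] ztop(up) 27.4 zmed 19.3 zbot 4.6
140 58 ymed 6.6 y [-7.   9.7] ztop(up) 27.2 zmed 25.6 zbot 13.9
160 156 ymed 4.2 y [-11.7  15.5] ztop(up) 32.7 zmed 22.8 zbot 7.6
180 27 ymed 3.9 y [-10.7  16. ] ztop(up) 33.7 zmed 22.3 zbot 7.3
tip ax max 181.6
```

View pics/s15.png

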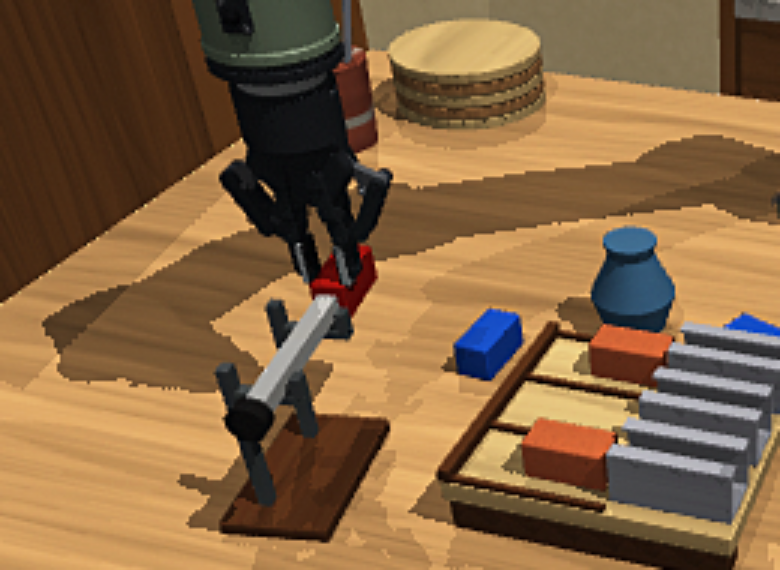

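```bash
python3 -m inch '[{"dx":0,"dy":0,"dz":1,"rx":0,"ry":0,"rz":0,"hand":1},{"dx":0,"dy":0,"dz":0,"rx":0,"ry":0,"rz":0,"hand":0.4},{"dx":0,"dy":0,"dz":0,"rx":0,"ry":0,"rz":0,"hand":0.25},{"dx":0,"dy":0,"dz":0,"rx":0,"ry":0,"rz":0,"hand":0.1},{"dx":0,"dy":0,"dz":0,"rx":0,"ry":0,"rz":0,"hand":-0.1},{"dx":0,"dy":0,"dz":0,"rx":0,"ry":0,"rz":0,"hand":-0.4},{"dx":0,"dy":0,"dz":0,"rx":0,"ry":0,"rz":0,"hand":-0.7},{"dx":0,"dy":0,"dz":0,"rx":0,"ry":0,"rz":0,"hand":-1},{"dx":0,"dy":0,"dz":0,"rx":0,"ry":0,"rz":0,"hand":-1},{"dx":0,"dy":0,"dz":0,"rx":0,"ry":0,"rz":0,"hand":-1}]' 60;python3 - <<'E'
from h import *
go([.538,-.3852,.30],190.4)
im,d=bot.grab_frame('wrist'); save('w16.png',im)
E
```

```text
clock: 25.45
position: [0.5379, -0.3849, 0.1166]
tool_rot: [-3.142, -0.0, -2.957]
force: [-0.1, -0.1, -0.4]
grip_width: 0.0854
t25.4 [ 0.5379 -0.3849  0.1166] [-180.    -0.  -169.4] q [ 0.35  0.69  0.29  1.58 -0.23  0.91  2.47] F [-0.1 -0.1 -0.4] w 0.0854
tool mm [-1.000e-01 -3.000e-01 -1.834e+02] |183| rotvec [-0.    -0.     0.003]; shift after rot [-1.000e-01 -3.000e-01 -1.834e+02]
```

View pics/w16.png

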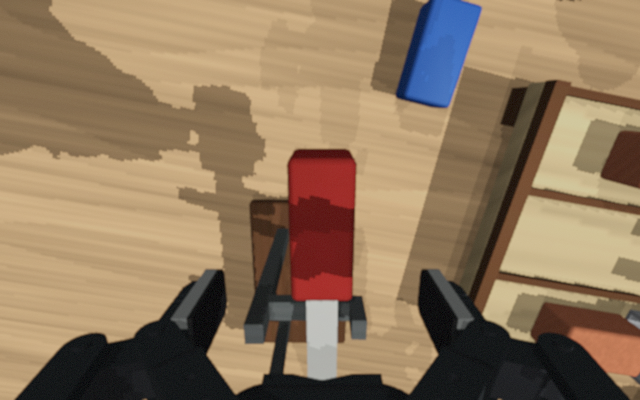

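```bash
python3 -m inch '[{"dx":0,"dy":0,"dz":-20,"rx":0,"ry":0,"rz":0,"hand":-1},{"dx":0,"dy":0,"dz":-35,"rx":0,"ry":0,"rz":0,"hand":-1},{"dx":0,"dy":0,"dz":-35,"rx":0,"ry":0,"rz":0,"hand":-1},{"dx":0,"dy":0,"dz":-35,"rx":0,"ry":0,"rz":0.05,"hand":-1},{"dx":0,"dy":0,"dz":0,"rx":0,"ry":0,"rz":0.1,"hand":-1},{"dx":0,"dy":0,"dz":0,"rx":0,"ry":0,"rz":0.14,"hand":-1},{"dx":0,"dy":0,"dz":0,"rx":0,"ry":0,"rz":0.14,"hand":-1},{"dx":0,"dy":0,"dz":0,"rx":0,"ry":0,"rz":0.14,"hand":-1},{"dx":0,"dy":0,"dz":0,"rx":0,"ry":0,"rz":0.14,"hand":-1},{"dx":0,"dy":0,"dz":0,"rx":0,"ry":0,"rz":0.14,"hand":-1}]' 60;python3 -m inch '[{"dx":0,"dy":0,"dz":0,"rx":0,"ry":0,"rz":0.14,"hand":-1},{"dx":0,"dy":0,"dz":0,"rx":0,"ry":0,"rz":0.14,"hand":-1},{"dx":0,"dy":0,"dz":0,"rx":0,"ry":0,"rz":0.14,"hand":-1},{"dx":0,"dy":0,"dz":0,"rx":0,"ry":0,"rz":0.14,"hand":-1},{"dx":0,"dy":0,"dz":0,"rx":0,"ry":0,"rz":0.14,"hand":-1},{"dx":0,"dy":0,"dz":0,"rx":0,"ry":0,"rz":0.14,"hand":-1},{"dx":0,"dy":0,"dz":0,"rx":0,"ry":0,"rz":0.05,"hand":-1},{"dx":0,"dy":0,"dz":0,"rx":0,"ry":0,"rz":0,"hand":-1},{"dx":0,"dy":0,"dz":0,"rx":0,"ry":0,"rz":0,"hand":-1}]' 60;python3 - <<'E'
from h import *
go([.6025,-.149,.15],90.3)
im,d=bot.grab_frame('scene'); save('s17.png',cv2.resize(im[80:270,60:320],None,fx=3,fy=3))
E
```

```text
clock: 26.5
position: [0.5379, -0.3848, 0.2416]
tool_rot: [3.142, 0.0, 2.47]
force: [-0.3, -0.7, -0.4]
grip_width: 0.0857
clock: 27.4
position: [0.5379, -0.3848, 0.2416]
tool_rot: [-3.142, -0.0, 1.588]
force: [0.5, 0.1, -0.3]
grip_width: 0.0853
t27.4 [ 0.5379 -0.3848  0.2416] [-180.   -0.   91.] q [ 0.08  0.66  0.77  1.47 -0.47  1.2   0.93] F [ 0.5  0.1 -0.3] w 0.0853
tool mm [234.7  68.6  91.6] |261| rotvec [-0.    -0.     0.012]; shift after rot [235.5  65.8  91.6]
```

View pics/s17.png

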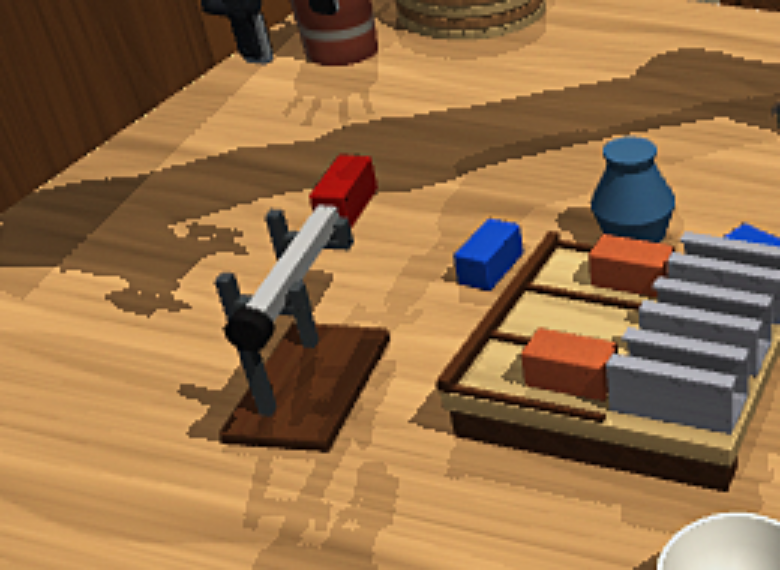

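```bash
python3 -m inch '[{"dx":30,"dy":9,"dz":10,"rx":0,"ry":0,"rz":0.012,"hand":-0.5},{"dx":40,"dy":11,"dz":15,"rx":0,"ry":0,"rz":0,"hand":-0.5},{"dx":45,"dy":13,"dz":20,"rx":0,"ry":0,"rz":0,"hand":-0.5},{"dx":45,"dy":13,"dz":15,"rx":0,"ry":0,"rz":0,"hand":-0.5},{"dx":42,"dy":12,"dz":10,"rx":0,"ry":0,"rz":0,"hand":-0.5},{"dx":29,"dy":8,"dz":5,"rx":0,"ry":0,"rz":0,"hand":-0.5},{"dx":0,"dy":0,"dz":0,"rx":0,"ry":0,"rz":0,"hand":-0.5},{"dx":0,"dy":0,"dz":0,"rx":0,"ry":0,"rz":0,"hand":-0.5},{"dx":0,"dy":0,"dz":0,"rx":0,"ry":0,"rz":0,"hand":-0.5}]' 60;python3 - <<'E'
from h import *
go([.6025,-.153,.058],90.3)
c=cam('wrist');im,d=bot.grab_frame('wrist'); save('w18.png',im);P=pts('wrist',d,c)
hsv=cv2.cvtColor(im,cv2.COLOR_RGB2HSV)
org=(hsv[...,0]<14)&(hsv[...,1]>130)&(hsv[...,2]>60)&(abs(P[...,2]-.086)<.008)&(P[...,1]<-.1)
q=P[org&(P[...,0]>.53)]; print(len(q),cv2.minAreaRect((q[:,:2]*1000).astype(np.float32)))
E
```

```text
clock: 28.35
position: [0.6023, -0.1557, 0.1674]
tool_rot: [3.141, 0.0, 1.573]
force: [0.0, -0.9, 0.4]
grip_width: 0.0641
t28.4 [ 0.6023 -0.1557  0.1674] [180.    0.   90.1] q [-0.32  0.67  0.76  1.67 -0.53  1.02  0.62] F [ 0.  -0.9  0.4] w 0.0641
tool mm [2.700e+00 1.000e-01 1.094e+02] |109| rotvec [ 0.     0.    -0.003]; shift after rot [  2.7   0.2 109.4]
3546 ((601.5235595703125, -150.76426696777344), (35.26284408569336, 69.53865051269531), 0.39046722650527954)
```

View pics/w18.png

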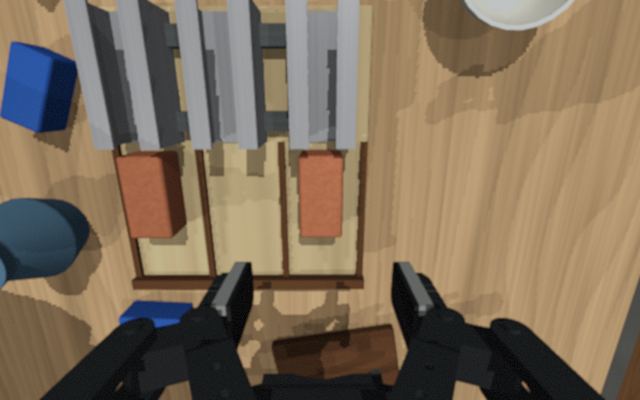

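```bash
python3 -m inch '[{"dx":2.5,"dy":-0.6,"dz":20,"rx":0,"ry":0,"rz":0,"hand":-0.5},{"dx":0,"dy":0,"dz":30,"rx":0,"ry":0,"rz":0,"hand":-0.5},{"dx":0,"dy":0,"dz":30,"rx":0,"ry":0,"rz":0,"hand":-0.5},{"dx":0,"dy":0,"dz":20,"rx":0,"ry":0,"rz":0,"hand":-0.5},{"dx":0,"dy":0,"dz":9,"rx":0,"ry":0,"rz":0,"hand":-0.5},{"dx":0,"dy":0,"dz":0,"rx":0,"ry":0,"rz":0,"hand":-0.2},{"dx":0,"dy":0,"dz":0,"rx":0,"ry":0,"rz":0,"hand":0},{"dx":0,"dy":0,"dz":0,"rx":0,"ry":0,"rz":0,"hand":0.5},{"dx":0,"dy":0,"dz":0,"rx":0,"ry":0,"rz":0,"hand":1},{"dx":0,"dy":0,"dz":0,"rx":0,"ry":0,"rz":0,"hand":1}]' 80;python3 -m inch '[{"dx":0,"dy":0,"dz":0,"rx":0,"ry":0,"rz":0,"hand":1},{"dx":0,"dy":0,"dz":0,"rx":0,"ry":0,"rz":0,"hand":1},{"dx":0,"dy":0,"dz":-10,"rx":0,"ry":0,"rz":0,"hand":1},{"dx":0,"dy":0,"dz":-20,"rx":0,"ry":0,"rz":0,"hand":1},{"dx":0,"dy":0,"dz":-30,"rx":0,"ry":0,"rz":0,"hand":1},{"dx":0,"dy":0,"dz":-30,"rx":0,"ry":0,"rz":0,"hand":1},{"dx":0,"dy":0,"dz":-30,"rx":0,"ry":0,"rz":0,"hand":1},{"dx":0,"dy":0,"dz":0,"rx":0,"ry":0,"rz":0,"hand":1},{"dx":0,"dy":0,"dz":0,"rx":0,"ry":0,"rz":0,"hand":1}]' 80;cat > tray.py <<'E'
from h import *
im,d=bot.grab_frame('top'); save('traytop.png',im); P=pts('top',d)
hsv=cv2.cvtColor(im,cv2.COLOR_RGB2HSV)
m=(P[...,2]>.026)&(P[...,2]<.045)&(P[...,1]>.26)&(P[...,1]<.6)&(P[...,0]>.3)&(P[...,0]<.75)
q=P[m]; r=cv2.minAreaRect((q[:,:2]*1000).astype(np.float32)); print(m.sum(),r)
E
python3 - <<'E'
from h import *
go([.56,.40,.2],84.3)
im,d=bot.grab_frame('wrist'); save('w19.png',im)
import tray
E
```

```text
clock: 29.4
position: [0.6023, -0.1519, 0.0585]
tool_rot: [3.141, 0.0, 1.574]
force: [0.1, 0.8, 0.2]
grip_width: 0.0002
clock: 30.3
position: [0.6022, -0.1518, 0.1787]
tool_rot: [3.14, -0.0, 1.574]
force: [-0.3, 0.2, -0.2]
grip_width: 0.0001
t30.3 [ 0.6022 -0.1518  0.1787] [179.9  -0.   90.2] q [-0.33  0.66  0.77  1.66 -0.52  1.04  0.6 ] F [-0.3  0.2 -0.2] w 0.0001
tool mm [551.9 -40.4 -21.3] |554| rotvec [ 0.001 -0.     0.103]; shift after rot [544.9 -96.8 -21.3]
953 ((506.4063415527344, 403.5224914550781), (143.14547729492188, 240.1483154296875), 84.26021575927734)
```

View pics/w19.png

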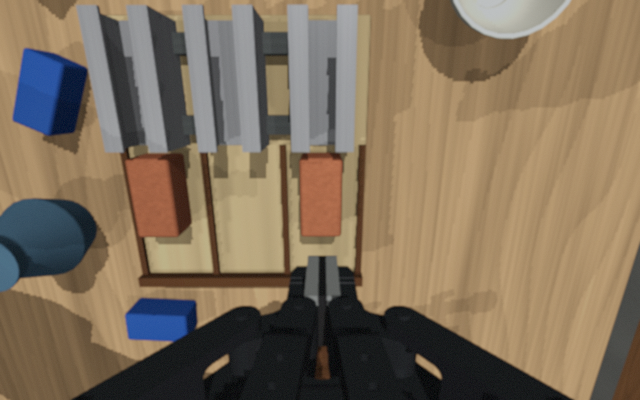

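View pics/traytop.png

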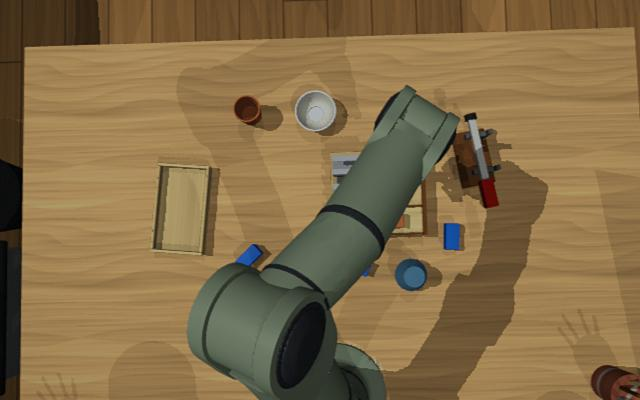

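```bash
python3 - <<'E'
from h import *
s=bot.observe(); c=cam('wrist'); print(s['position'], proj('wrist',s['position'],c), proj('wrist',s['position']+[0,0,.019],c))
im,d=bot.grab_frame('wrist');P=pts('wrist',d,c)
for r in range(252,310,8): print(r,im[r,318],im[r,322],im[r,326],P[r,318].round(4),P[r,326].round(4))
hsv=cv2.cvtColor(im,cv2.COLOR_RGB2HSV)
org=(hsv[...,0]<14)&(hsv[...,1]>130)&(hsv[...,2]>60)&(abs(P[...,2]-.086)<.008)&(P[...,1]<-.1)
for o in(P[...,0]>.53,P[...,0]<.53):
  q=P[org&o]; print(len(q),cv2.minAreaRect((q[:,:2]*1000).astype(np.float32)),np.median(q[:,2]))
im,d=bot.grab_frame('scene'); save('s20.png',cv2.resize(im[60:280,120:400],None,fx=2.8,fy=2.7))
E
```

```text
[ 0.60159438 -0.15163929  0.17740101] (np.float64(321.0206380844662), np.float64(243.62390807044534)) (np.float64(320.9176416587026), np.float64(258.28269518724835))
252 [183 164 125] [179 160 122] [176 157 118] [ 0.5984 -0.217   0.0503] [ 0.6064 -0.2162  0.0519]
260 [78 81 78] [17 14 16] [83 86 84] [ 0.6004 -0.1394  0.2227] [ 0.6039 -0.1402  0.2211]
268 [71 74 72] [11 15 11] [81 81 81] [ 0.6004 -0.1396  0.2298] [ 0.6038 -0.1402  0.2286]
276 [69 71 69] [16 17 18] [78 80 77] [ 0.6005 -0.1393  0.237 ] [ 0.6037 -0.1402  0.2354]
284 [60 61 60] [19 25 22] [69 69 67] [ 0.6006 -0.1402  0.2417] [ 0.6037 -0.1397  0.2425]
292 [62 63 62] [22 21 20] [69 69 68] [ 0.6007 -0.1399  0.2479] [ 0.6036 -0.1392  0.2489]
300 [76 76 75] [37 38 38] [47 48 47] [ 0.6007 -0.1416  0.2505] [ 0.6036 -0.1419  0.2499]
308 [32 34 33] [35 34 36] [26 28 29] [ 0.6007 -0.146   0.2489] [ 0.6036 -0.1432  0.253 ]
3295 ((601.7257080078125, -150.7418975830078), (35.65938186645508, 69.43978881835938), 0.26741543412208557) 0.08644653060496688
3583 ((459.2385559082031, -152.063232421875), (36.58681106567383, 70.05509948730469), 0.1949242204427719) 0.08627617408291349
```

View pics/s20.png

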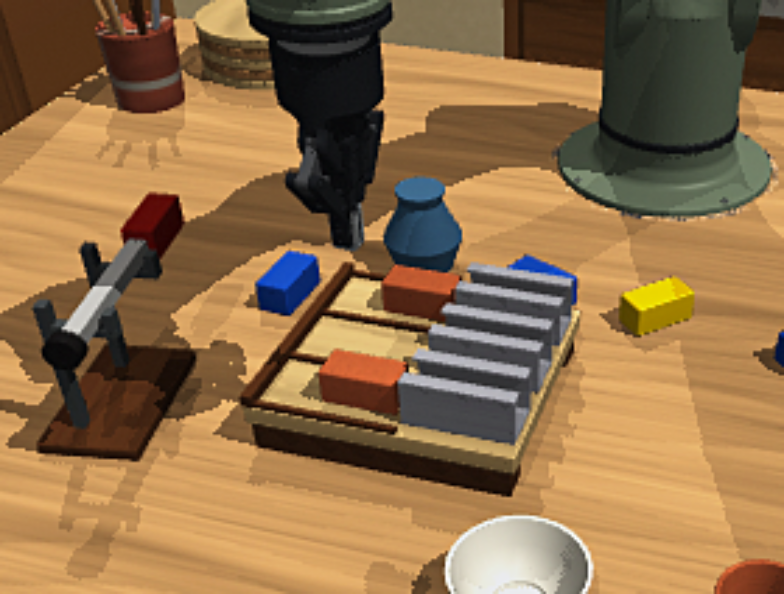

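```bash
python3 - <<'E'
from h import *
p=bot.observe()['position']
for dz in (0,.01,.02,.03,.04,.05): print(dz,np.round(proj('scene',p+[0,0,dz]),1),np.round(proj('wrist',p+[0,0.011,dz]),1))
im,d=bot.grab_frame('scene');P=pts('scene',d)
m=(np.linalg.norm(P[...,:2]-p[:2],axis=-1)<.03)&(P[...,2]>.14)
q=P[m];print(np.percentile(q[:,2],[0,1,5,10]),len(q))
v,u=np.where(m); print(v.max(),u[v==v.max()],P[v.max(),u[v==v.max()]])
E
```

```text
0 [245.4 163. ] [321.1 226. ]
0.01 [245.  159.3] [321.  232.5]
0.02 [244.6 155.5] [321.  239.8]
0.03 [244.1 151.7] [320.9 248. ]
0.04 [243.7 147.8] [320.8 257.2]
0.05 [243.2 143.8] [320.7 267.6]
[0.20957701 0.21198067 0.22079309 0.22774397] 639
152 [243 244 245 246 247] [[ 0.6092128  -0.15071011  0.21128355]
 [ 0.60617717 -0.14987468  0.20957701]
 [ 0.60847101 -0.14633361  0.21164729]
 [ 0.6081941  -0.14410029  0.21189527]
 [ 0.60770643 -0.14197378  0.21199392]]
```

```bash
python3 -m inch '[{"dx":0,"dy":0,"dz":0,"rx":0,"ry":0,"rz":0,"hand":-0.5},{"dx":0,"dy":0,"dz":0,"rx":0,"ry":0,"rz":0,"hand":-0.5},{"dx":0,"dy":0,"dz":0,"rx":0,"ry":0,"rz":0,"hand":-0.5},{"dx":0,"dy":0,"dz":20,"rx":0,"ry":0,"rz":0,"hand":-0.5},{"dx":0,"dy":0,"dz":30,"rx":0,"ry":0,"rz":0,"hand":-0.5},{"dx":0,"dy":0,"dz":30,"rx":0,"ry":0,"rz":0,"hand":-0.5},{"dx":0,"dy":0,"dz":30,"rx":0,"ry":0,"rz":0,"hand":-0.5},{"dx":0,"dy":0,"dz":15,"rx":0,"ry":0,"rz":0,"hand":-0.5},{"dx":0,"dy":0,"dz":5,"rx":0,"ry":0,"rz":0,"hand":-0.5},{"dx":0,"dy":0,"dz":0,"rx":0,"ry":0,"rz":0,"hand":-0.5}]' 60; python3 - <<'E'
from h import *
go([.602,-.153,.04],90.3)
im,d=bot.grab_frame('scene'); save('s21.png',cv2.resize(im[120:240,180:340],None,fx=5,fy=5))
E
```

```text
clock: 31.55
position: [0.6021, -0.1522, 0.0483]
tool_rot: [-3.142, 0.0, 1.574]
force: [0.0, 0.2, -0.6]
grip_width: 0.0638
t31.6 [ 0.6021 -0.1522  0.0483] [-180.     0.    90.2] q [-0.26  0.81  0.64  1.75 -0.64  0.81  0.7 ] F [ 0.   0.2 -0.6] w 0.0638
tool mm [-0.8 -0.1  8.3] |8| rotvec [-0.     0.    -0.002]; shift after rot [-0.8 -0.1  8.3]
```

View pics/s21.png

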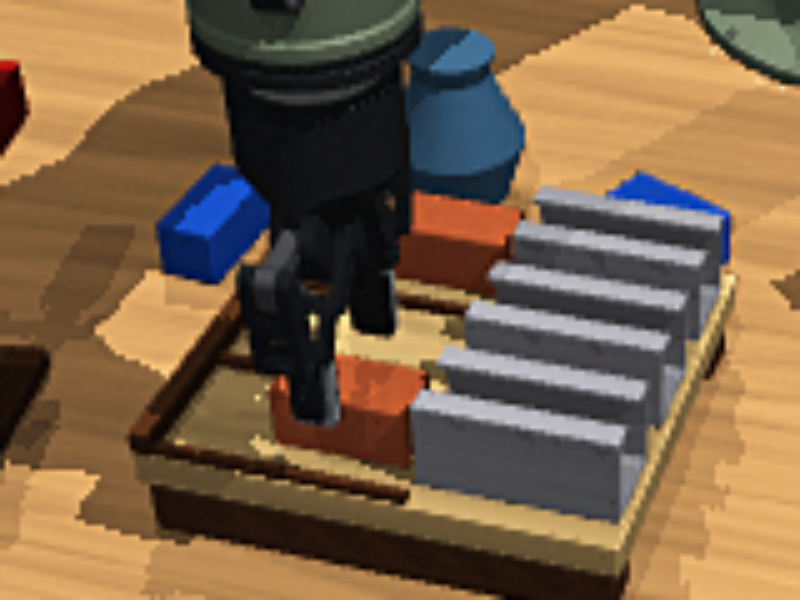

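```bash
python3 - <<'E'
from h import *
for x in(.636,.645):
  for z in (.048,.058,.068,.078,.088): print(x,z,np.round(proj('scene',[x,-.152,z]),1))
im,d=bot.grab_frame('scene');P=pts('scene',d); print(P[196:208,243].round(3))
E
```

```text
0.636 0.048 [244.7 216. ]
0.636 0.058 [244.3 212.9]
0.636 0.068 [243.9 209.6]
0.636 0.078 [243.5 206.4]
0.636 0.088 [243.1 203.1]
0.645 0.048 [243.2 218.5]
0.645 0.058 [242.8 215.3]
0.645 0.068 [242.3 212.1]
0.645 0.078 [241.9 208.8]
0.645 0.088 [241.5 205.5]
[[ 0.646 -0.145  0.118]
 [ 0.646 -0.145  0.115]
 [ 0.648 -0.144  0.114]
 [ 0.647 -0.145  0.11 ]
 [ 0.649 -0.144  0.109]
 [ 0.648 -0.145  0.105]
 [ 0.649 -0.145  0.103]
 [ 0.648 -0.145  0.1  ]
 [ 0.642 -0.149  0.091]
 [ 0.617 -0.163  0.064]
 [ 0.621 -0.161  0.065]
 [ 0.619 -0.162  0.06 ]]
```

```bash
python3 -m inch '[{"dx":0,"dy":0,"dz":8,"rx":0,"ry":0,"rz":0,"hand":-0.5},{"dx":0,"dy":0,"dz":8,"rx":0,"ry":0,"rz":0,"hand":-0.5},{"dx":0,"dy":0,"dz":6,"rx":0,"ry":0,"rz":0,"hand":-0.5},{"dx":0,"dy":0,"dz":0,"rx":0,"ry":0,"rz":0,"hand":-0.5},{"dx":0,"dy":0,"dz":0,"rx":0,"ry":0,"rz":0,"hand":-0.5},{"dx":0,"dy":0,"dz":0,"rx":0,"ry":0,"rz":0,"hand":-0.5}]' 60; python3 - <<'E'
from h import *
go([.602,-.153,.026],90.3)
im,d=bot.grab_frame('scene'); save('s22.png',cv2.resize(im[120:240,180:340],None,fx=5,fy=5));P=pts('scene',d); print(P[200:214,243].round(3))
E
```

```text
clock: 32.25
position: [0.6021, -0.152, 0.0262]
tool_rot: [3.141, 0.0, 1.574]
force: [-0.2, 0.4, 0.2]
grip_width: 0.0642
t32.2 [ 0.6021 -0.152   0.0262] [180.    0.   90.2] q [-0.24  0.84  0.62  1.75 -0.67  0.77  0.72] F [-0.2  0.4  0.2] w 0.0642
tool mm [-1.  -0.1  0.2] |1| rotvec [ 0.     0.    -0.002]; shift after rot [-1.  -0.1  0.2]
[[ 0.662 -0.137  0.121]
 [ 0.661 -0.138  0.118]
 [ 0.66  -0.139  0.113]
 [ 0.649 -0.145  0.1  ]
 [ 0.647 -0.147  0.095]
 [ 0.648 -0.146  0.094]
 [ 0.647 -0.147  0.09 ]
 [ 0.645 -0.148  0.085]
 [ 0.648 -0.147  0.084]
 [ 0.647 -0.148  0.081]
 [ 0.647 -0.149  0.077]
 [ 0.646 -0.149  0.073]
 [ 0.627 -0.16   0.051]
 [ 0.628 -0.16   0.049]]
```

View pics/s22.png

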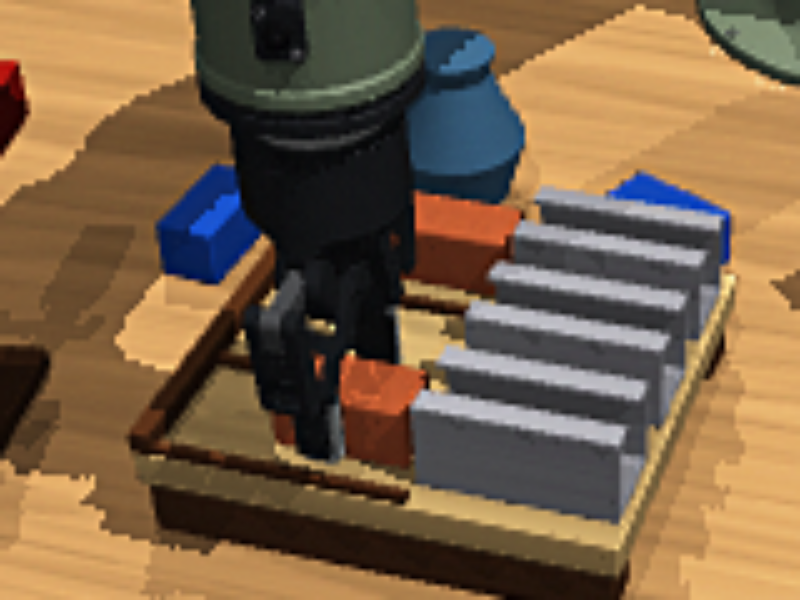

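```bash
python3 -m inch '[{"dx":0,"dy":0,"dz":0,"rx":0,"ry":0,"rz":0,"hand":-0.2},{"dx":0,"dy":0,"dz":0,"rx":0,"ry":0,"rz":0,"hand":0},{"dx":0,"dy":0,"dz":0,"rx":0,"ry":0,"rz":0,"hand":0.5},{"dx":0,"dy":0,"dz":0,"rx":0,"ry":0,"rz":0,"hand":1},{"dx":0,"dy":0,"dz":0,"rx":0,"ry":0,"rz":0,"hand":1},{"dx":0,"dy":0,"dz":0,"rx":0,"ry":0,"rz":0,"hand":1},{"dx":0,"dy":0,"dz":0,"rx":0,"ry":0,"rz":0,"hand":1}]' 80; python3 -c "
from h import *
go([.602,-.153,.026],90.3)"
```

```text
clock: 33.0
position: [0.6022, -0.1519, 0.0264]
tool_rot: [3.141, -0.0, 1.574]
force: [-1.1, 0.7, 6.1]
grip_width: 0.0351
t33.0 [ 0.6022 -0.1519  0.0264] [180.   -0.   90.2] q [-0.24  0.84  0.62  1.75 -0.67  0.77  0.72] F [-1.1  0.7  6.1] w 0.0351
tool mm [-1.1 -0.2  0.4] |1| rotvec [ 0.    -0.    -0.002]; shift after rot [-1.1 -0.2  0.4]
```

```bash
python3 -m inch '[{"dx":0,"dy":0,"dz":-8,"rx":0,"ry":0,"rz":0,"hand":1},{"dx":0,"dy":0,"dz":-20,"rx":0,"ry":0,"rz":0,"hand":1},{"dx":0,"dy":0,"dz":-30,"rx":0,"ry":0,"rz":0,"hand":1},{"dx":0,"dy":0,"dz":-35,"rx":0,"ry":0,"rz":0,"hand":1},{"dx":0,"dy":0,"dz":-35,"rx":0,"ry":0,"rz":0,"hand":1},{"dx":0,"dy":0,"dz":-20,"rx":0,"ry":0,"rz":0.05,"hand":1},{"dx":0,"dy":0,"dz":0,"rx":0,"ry":0,"rz":0.053,"hand":1},{"dx":0,"dy":0,"dz":0,"rx":0,"ry":0,"rz":0,"hand":1},{"dx":0,"dy":0,"dz":0,"rx":0,"ry":0,"rz":0,"hand":1}]' 80; python3 - <<'E'
from h import *
go([.5512,.399,.175],84.3)
im,d=bot.grab_frame('wrist'); save('w23.png',im)
import tray
E
```

```text
clock: 33.9
position: [0.6017, -0.1517, 0.1738]
tool_rot: [-3.141, -0.0, 1.472]
force: [0.3, 0.0, -2.5]
grip_width: 0.0347
t33.9 [ 0.6017 -0.1517  0.1738] [-180.    -0.    84.4] q [-0.34  0.68  0.79  1.66 -0.54  1.04  0.52] F [ 0.3  0.  -2.5] w 0.0347
tool mm [ 543.1 -104.3   -1.2] |553| rotvec [-0.001 -0.     0.001]; shift after rot [ 543.  -104.9   -1.2]
938 ((531.1976318359375, 398.4251708984375), (142.2961883544922, 240.21347045898438), 84.38545227050781)
```

View pics/w23.png

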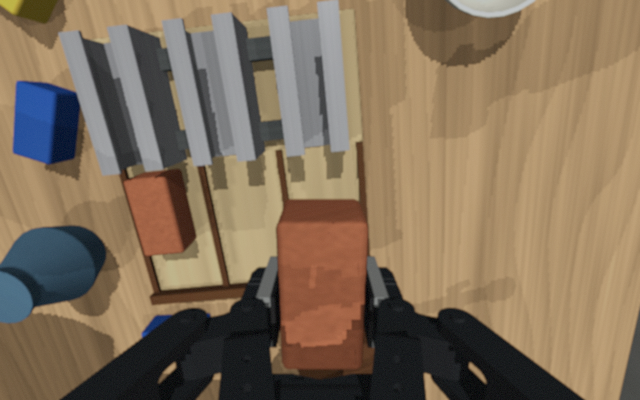

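```bash
python3 -m inch '[{"dx":25,"dy":-4,"dz":0,"rx":0,"ry":0,"rz":0,"hand":1},{"dx":40,"dy":-6,"dz":0,"rx":0,"ry":0,"rz":0,"hand":1},{"dx":43,"dy":-6,"dz":0,"rx":0,"ry":0,"rz":0,"hand":1},{"dx":43,"dy":-6,"dz":0,"rx":0,"ry":0,"rz":0,"hand":1},{"dx":43,"dy":-6,"dz":0,"rx":0,"ry":0,"rz":0,"hand":1},{"dx":43,"dy":-6,"dz":0,"rx":0,"ry":0,"rz":0,"hand":1},{"dx":43,"dy":-6,"dz":0,"rx":0,"ry":0,"rz":0,"hand":1},{"dx":43,"dy":-6,"dz":0,"rx":0,"ry":0,"rz":0,"hand":1},{"dx":43,"dy":-6,"dz":0,"rx":0,"ry":0,"rz":0,"hand":1},{"dx":43,"dy":-6,"dz":0,"rx":0,"ry":0,"rz":0,"hand":1}]' 80;python3 -m inch '[{"dx":43,"dy":-7,"dz":0,"rx":0,"ry":0,"rz":0,"hand":1},{"dx":43,"dy":-7,"dz":0,"rx":0,"ry":0,"rz":0,"hand":1},{"dx":30,"dy":-5,"dz":0,"rx":0,"ry":0,"rz":0,"hand":1},{"dx":15,"dy":-2,"dz":0,"rx":0,"ry":0,"rz":0,"hand":1},{"dx":0,"dy":0,"dz":0,"rx":0,"ry":0,"rz":0,"hand":1},{"dx":0,"dy":0,"dz":0,"rx":0,"ry":0,"rz":0,"hand":1},{"dx":0,"dy":0,"dz":0,"rx":0,"ry":0,"rz":0,"hand":1}]' 80; python3 - <<'E'
from h import *
go([.576,.394,.02],84.4)
im,d=bot.grab_frame('wrist'); save('w24.png',im)
im,d=bot.grab_frame('scene'); save('s24.png',im)
E
```

```text
clock: 35.0
position: [0.5846, 0.2626, 0.1737]
tool_rot: [-3.141, 0.0, 1.472]
force: [0.3, -0.0, -1.1]
grip_width: 0.0347
clock: 35.7
position: [0.5779, 0.3916, 0.1741]
tool_rot: [3.141, 0.001, 1.469]
force: [-0.1, -1.3, -2.7]
grip_width: 0.0347
t35.7 [0.5779 0.3916 0.1741] [180.    0.   84.2] q [-1.12  0.81  0.82  1.43 -0.61  1.16 -0.32] F [-0.1 -1.3 -2.7] w 0.0347
tool mm [  2.3  -2.1 154.1] |154| rotvec [ 0.     0.001 -0.004]; shift after rot [  2.3  -2.1 154.1]
```

View pics/w24.png

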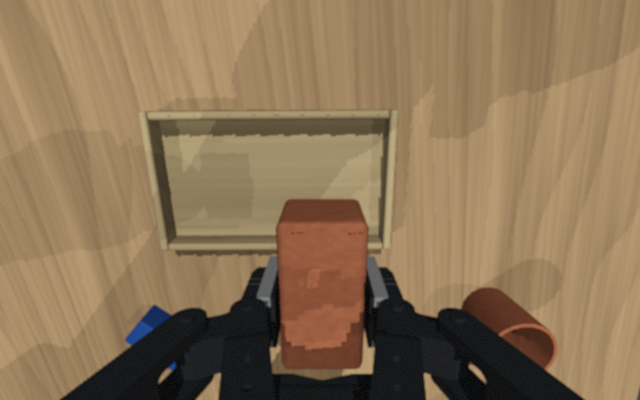

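View pics/s24.png

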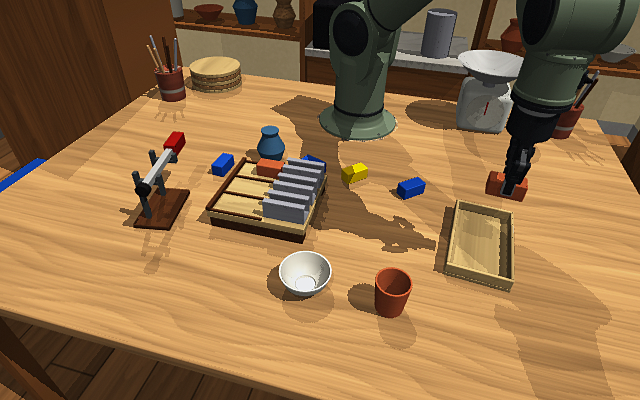

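```bash
cat > trayw.py <<'E'
from h import *
s=bot.observe();c=cam('wrist');im,d=bot.grab_frame('wrist');P=pts('wrist',d,c)
m=(P[...,2]>.027)&(P[...,2]<.042)&(P[...,1]>.26)&(P[...,1]<.6)&(P[...,0]>.3)&(P[...,0]<.75)
hsv=cv2.cvtColor(im,cv2.COLOR_RGB2HSV); m&=(hsv[...,0]>14)&(hsv[...,0]<35)
m=cv2.morphologyEx(m.astype(np.uint8),cv2.MORPH_OPEN,np.ones((3,3)))>0
q=P[m]; print(m.sum(),cv2.minAreaRect((q[:,:2]*1000).astype(np.float32)))
E
python3 trayw.py; python3 -m inch '[{"dx":2.3,"dy":-2,"dz":20,"rx":0,"ry":0,"rz":0,"hand":1},{"dx":0,"dy":0,"dz":35,"rx":0,"ry":0,"rz":0,"hand":1},{"dx":0,"dy":0,"dz":35,"rx":0,"ry":0,"rz":0,"hand":1},{"dx":0,"dy":0,"dz":30,"rx":0,"ry":0,"rz":0,"hand":1},{"dx":0,"dy":0,"dz":10,"rx":0,"ry":0,"rz":0,"hand":1},{"dx":0,"dy":0,"dz":0,"rx":0,"ry":0,"rz":0,"hand":1},{"dx":0,"dy":0,"dz":0,"rx":0,"ry":0,"rz":0,"hand":1}]' 80; python3 - <<'E'
from h import *
go([.576,.394,-.013],84.4)
im,d=bot.grab_frame('scene'); save('s25.png',cv2.resize(im[150:330,380:580],None,fx=3.3,fy=3.3))
E
```

```text
6018 ((529.3173828125, 398.3619689941406), (139.43247985839844, 239.89907836914062), 84.4951171875)
clock: 36.55
position: [0.5765, 0.3958, 0.0455]
tool_rot: [3.14, -0.001, 1.47]
force: [-1.2, -0.1, -1.4]
grip_width: 0.0347
t36.5 [0.5765 0.3958 0.0455] [ 1.799e+02 -1.000e-01  8.430e+01] q [-1.09  0.94  0.72  1.52 -0.71  0.95 -0.25] F [-1.2 -0.1 -1.4] w 0.0347
tool mm [-1.9 -0.4 58.5] |59| rotvec [ 0.001 -0.001 -0.003]; shift after rot [-1.8 -0.3 58.5]
```

View pics/s25.png

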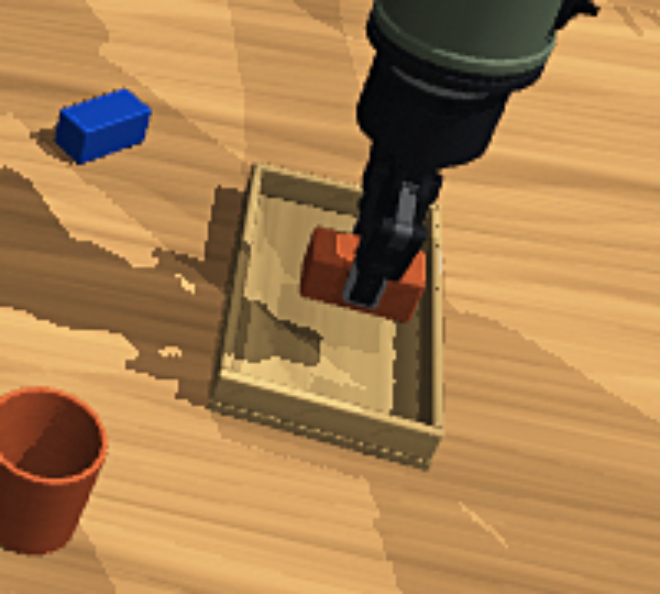

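Going down to the floor of the tray, watching the force.

```bash
python3 -m inch '[{"dx":-1.5,"dy":0,"dz":12,"rx":0,"ry":0,"rz":0,"hand":1},{"dx":0,"dy":0,"dz":15,"rx":0,"ry":0,"rz":0,"hand":1},{"dx":0,"dy":0,"dz":15,"rx":0,"ry":0,"rz":0,"hand":1},{"dx":0,"dy":0,"dz":10,"rx":0,"ry":0,"rz":0,"hand":1},{"dx":0,"dy":0,"dz":5,"rx":0,"ry":0,"rz":0,"hand":1},{"dx":0,"dy":0,"dz":0,"rx":0,"ry":0,"rz":0,"hand":1},{"dx":0,"dy":0,"dz":0,"rx":0,"ry":0,"rz":0,"hand":1}]' 80; python3 - <<'E'
from h import *
go([.576,.394,-.013],84.4)
im,d=bot.grab_frame('scene'); save('s26.png',cv2.resize(im[150:330,380:580],None,fx=3.3,fy=3.3))
E
```

```text
clock: 37.3
position: [0.5757, 0.3943, -0.0128]
tool_rot: [3.141, -0.0, 1.471]
force: [-0.1, -1.0, -1.9]
grip_width: 0.0346
t37.3 [ 0.5757  0.3943 -0.0128] [180.   -0.   84.3] q [-1.06  1.01  0.67  1.54 -0.76  0.87 -0.22] F [-0.1 -1.  -1.9] w 0.0346
tool mm [-0.2  0.3  0.2] |0| rotvec [ 0.    -0.    -0.002]; shift after rot [-0.2  0.3  0.2]
```

View pics/s26.png

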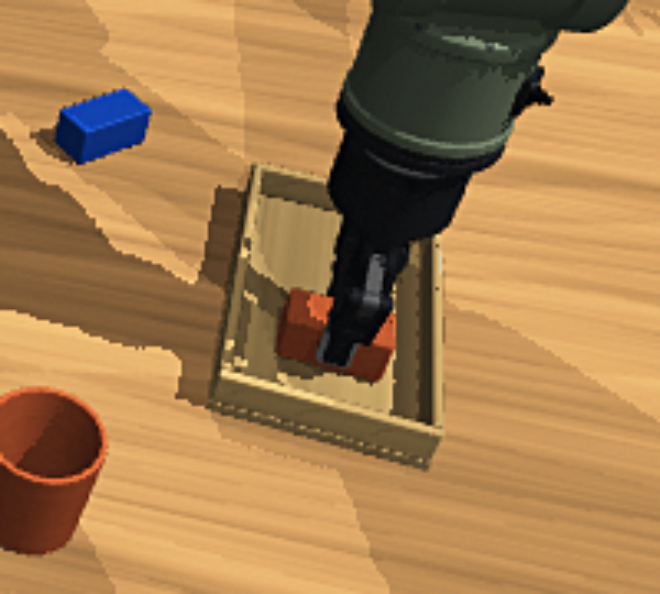

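Lower 2 mm more, open to ~60 mm, and lift.

```bash
python3 -m inch '[{"dx":0,"dy":0,"dz":2,"rx":0,"ry":0,"rz":0,"hand":1},{"dx":0,"dy":0,"dz":0,"rx":0,"ry":0,"rz":0,"hand":0.2},{"dx":0,"dy":0,"dz":0,"rx":0,"ry":0,"rz":0,"hand":0},{"dx":0,"dy":0,"dz":0,"rx":0,"ry":0,"rz":0,"hand":-0.2},{"dx":0,"dy":0,"dz":0,"rx":0,"ry":0,"rz":0,"hand":-0.4},{"dx":0,"dy":0,"dz":0,"rx":0,"ry":0,"rz":0,"hand":-0.4},{"dx":0,"dy":0,"dz":-15,"rx":0,"ry":0,"rz":0,"hand":-0.4},{"dx":0,"dy":0,"dz":-30,"rx":0,"ry":0,"rz":0,"hand":-0.4},{"dx":0,"dy":0,"dz":-35,"rx":0,"ry":0,"rz":0,"hand":-0.4},{"dx":0,"dy":0,"dz":-35,"rx":0,"ry":0,"rz":0,"hand":-0.4}]' 60; python3 -m inch '[{"dx":0,"dy":0,"dz":-35,"rx":0,"ry":0,"rz":0,"hand":-0.5},{"dx":0,"dy":0,"dz":-35,"rx":0,"ry":0,"rz":0,"hand":-0.5},{"dx":0,"dy":0,"dz":0,"rx":0,"ry":0,"rz":-0.103,"hand":-0.5},{"dx":0,"dy":0,"dz":0,"rx":0,"ry":0,"rz":0,"hand":-0.5},{"dx":0,"dy":0,"dz":0,"rx":0,"ry":0,"rz":0,"hand":-0.5}]';python3 - <<'E'
from h import *
go([.4592,-.153,.17],90.2)
im,d=bot.grab_frame('wrist'); save('w27.png',im)
E
python3 trayw.py
```

```text
clock: 38.35
position: [0.5755, 0.394, 0.1023]
tool_rot: [3.141, 0.0, 1.47]
force: [-0.1, -0.4, 0.3]
grip_width: 0.0599
clock: 38.85
position: [0.5751, 0.3942, 0.1701]
tool_rot: [-3.141, -0.0, 1.571]
force: [-1.4, 0.1, -0.8]
grip_width: 0.0643
t38.9 [0.5751 0.3942 0.1701] [-180.   -0.   90.] q [-1.12  0.81  0.79  1.44 -0.6   1.14 -0.23] F [-1.4  0.1 -0.8] w 0.0643
tool mm [-5.472e+02 -1.160e+02  1.000e-01] |559| rotvec [-0.001 -0.    -0.003]; shift after rot [-5.468e+02 -1.178e+02  1.000e-01]
7154 ((529.2701416015625, 398.1588439941406), (139.78323364257812, 240.55349731445312), 84.4979476928711)
```

View pics/w27.png

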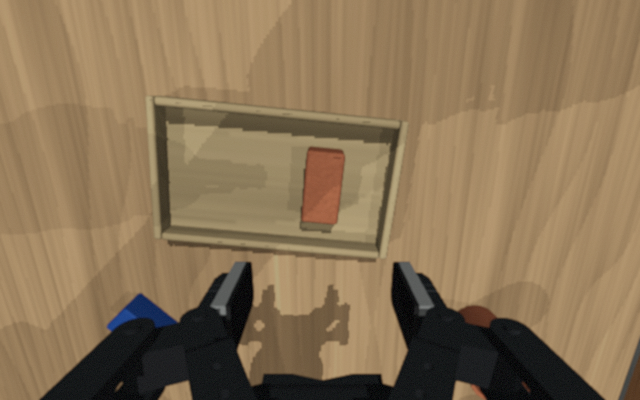

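```bash
python3 -m inch '[{"dx":-25,"dy":-5,"dz":0,"rx":0,"ry":0,"rz":0,"hand":-0.5},{"dx":-42,"dy":-9,"dz":0,"rx":0,"ry":0,"rz":0,"hand":-0.5},{"dx":-42,"dy":-9,"dz":0,"rx":0,"ry":0,"rz":0,"hand":-0.5},{"dx":-42,"dy":-9,"dz":0,"rx":0,"ry":0,"rz":0,"hand":-0.5},{"dx":-42,"dy":-9,"dz":0,"rx":0,"ry":0,"rz":0,"hand":-0.5},{"dx":-42,"dy":-9,"dz":0,"rx":0,"ry":0,"rz":0,"hand":-0.5},{"dx":-42,"dy":-9,"dz":0,"rx":0,"ry":0,"rz":0,"hand":-0.5},{"dx":-42,"dy":-9,"dz":0,"rx":0,"ry":0,"rz":0,"hand":-0.5},{"dx":-42,"dy":-9,"dz":0,"rx":0,"ry":0,"rz":0,"hand":-0.5},{"dx":-42,"dy":-9,"dz":0,"rx":0,"ry":0,"rz":0,"hand":-0.5}]' 60; python3 -m inch '[{"dx":-42,"dy":-9,"dz":0,"rx":0,"ry":0,"rz":0,"hand":-0.5},{"dx":-42,"dy":-9,"dz":0,"rx":0,"ry":0,"rz":0,"hand":-0.5},{"dx":-35,"dy":-8,"dz":0,"rx":0,"ry":0,"rz":0,"hand":-0.5},{"dx":-25,"dy":-5,"dz":0,"rx":0,"ry":0,"rz":0,"hand":-0.5},{"dx":0,"dy":0,"dz":0,"rx":0,"ry":0,"rz":0,"hand":-0.5},{"dx":0,"dy":0,"dz":0,"rx":0,"ry":0,"rz":0,"hand":-0.5},{"dx":0,"dy":0,"dz":0,"rx":0,"ry":0,"rz":0,"hand":-0.5}]'; python3 - <<'E'
from h import *
go([.4592,-.154,.026],90.2)
c=cam('wrist');im,d=bot.grab_frame('wrist'); save('w28.png',im);P=pts('wrist',d,c)
hsv=cv2.cvtColor(im,cv2.COLOR_RGB2HSV)
org=(hsv[...,0]<14)&(hsv[...,1]>130)&(hsv[...,2]>60)&(abs(P[...,2]-.086)<.008)&(P[...,1]<-.1)&(P[...,0]<.53)
q=P[org]; print(len(q),cv2.minAreaRect((q[:,:2]*1000).astype(np.float32)))
E
```

```text
clock: 39.95
position: [0.4897, -0.0105, 0.1697]
tool_rot: [-3.141, 0.0, 1.572]
force: [0.5, -0.5, 1.3]
grip_width: 0.064
clock: 40.65
position: [0.4602, -0.1521, 0.1697]
tool_rot: [-3.141, -0.0, 1.574]
force: [0.3, 0.7, 0.5]
grip_width: 0.064
t40.6 [ 0.4602 -0.1521  0.1697] [-180.    -0.    90.2] q [-0.43  0.46  0.85  2.02 -0.46  0.86  0.68] F [0.3 0.7 0.5] w 0.064
tool mm [ -1.9  -0.9 143.7] |144| rotvec [-0.001 -0.    -0.   ]; shift after rot [ -1.9  -1.  143.7]
3424 ((458.5483093261719, -151.644287109375), (34.766639709472656, 69.25731658935547), 0.23242314159870148)
```

View pics/w28.png

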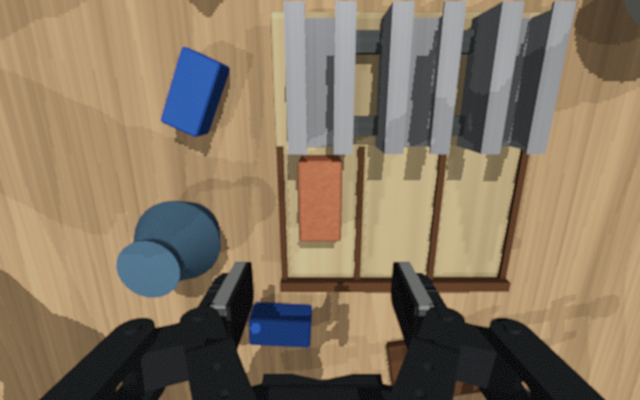

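```bash
python3 -m inch '[{"dx":-1,"dy":-1.3,"dz":20,"rx":0,"ry":0,"rz":0,"hand":-0.5},{"dx":0,"dy":0,"dz":35,"rx":0,"ry":0,"rz":0,"hand":-0.5},{"dx":0,"dy":0,"dz":35,"rx":0,"ry":0,"rz":0,"hand":-0.5},{"dx":0,"dy":0,"dz":25,"rx":0,"ry":0,"rz":0,"hand":-0.5},{"dx":0,"dy":0,"dz":15,"rx":0,"ry":0,"rz":0,"hand":-0.5},{"dx":0,"dy":0,"dz":10,"rx":0,"ry":0,"rz":0,"hand":-0.5},{"dx":0,"dy":0,"dz":4,"rx":0,"ry":0,"rz":0,"hand":-0.5},{"dx":0,"dy":0,"dz":0,"rx":0,"ry":0,"rz":0,"hand":-0.5},{"dx":0,"dy":0,"dz":0,"rx":0,"ry":0,"rz":0,"hand":-0.5}]' 60; python3 -m inch '[{"dx":0,"dy":0,"dz":0,"rx":0,"ry":0,"rz":0,"hand":-0.2},{"dx":0,"dy":0,"dz":0,"rx":0,"ry":0,"rz":0,"hand":0},{"dx":0,"dy":0,"dz":0,"rx":0,"ry":0,"rz":0,"hand":0.5},{"dx":0,"dy":0,"dz":0,"rx":0,"ry":0,"rz":0,"hand":1},{"dx":0,"dy":0,"dz":0,"rx":0,"ry":0,"rz":0,"hand":1},{"dx":0,"dy":0,"dz":0,"rx":0,"ry":0,"rz":0,"hand":1},{"dx":0,"dy":0,"dz":0,"rx":0,"ry":0,"rz":0,"hand":1}]' 80; python3 - <<'E'
from h import *
go([.4592,-.154,.026],90.2)
im,d=bot.grab_frame('scene'); save('s29.png',cv2.resize(im[100:240,180:360],None,fx=4,fy=4))
E
```

```text
clock: 41.6
position: [0.4592, -0.154, 0.0266]
tool_rot: [3.141, 0.0, 1.574]
force: [0.5, -0.3, -0.6]
grip_width: 0.064
clock: 42.3
position: [0.459, -0.154, 0.0266]
tool_rot: [3.141, -0.0, 1.574]
force: [-2.6, 2.1, 14.5]
grip_width: 0.0345
t42.3 [ 0.459  -0.154   0.0266] [180.   -0.   90.2] q [-0.22  0.68  0.58  2.11 -0.71  0.55  0.89] F [-2.6  2.1 14.5] w 0.0345
tool mm [-0.   0.2  0.6] |1| rotvec [ 0.001 -0.    -0.001]; shift after rot [-0.   0.2  0.6]
```

View pics/s29.png

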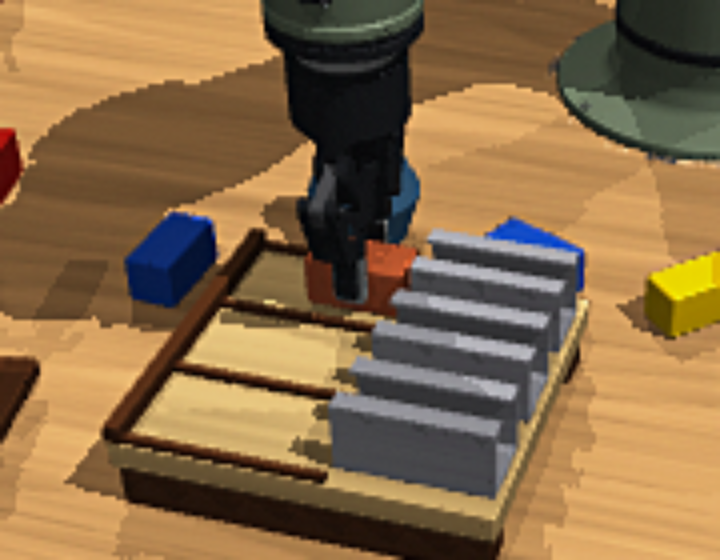

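```bash
python3 -m inch '[{"dx":0,"dy":0,"dz":-8,"rx":0,"ry":0,"rz":0,"hand":1},{"dx":0,"dy":0,"dz":-20,"rx":0,"ry":0,"rz":0,"hand":1},{"dx":0,"dy":0,"dz":-30,"rx":0,"ry":0,"rz":0,"hand":1},{"dx":0,"dy":0,"dz":-35,"rx":0,"ry":0,"rz":0,"hand":1},{"dx":0,"dy":0,"dz":-35,"rx":0,"ry":0,"rz":0,"hand":1},{"dx":0,"dy":0,"dz":-20,"rx":0,"ry":0,"rz":0.05,"hand":1},{"dx":0,"dy":0,"dz":0,"rx":0,"ry":0,"rz":0.05,"hand":1},{"dx":0,"dy":0,"dz":0,"rx":0,"ry":0,"rz":0,"hand":1},{"dx":0,"dy":0,"dz":0,"rx":0,"ry":0,"rz":0,"hand":1}]' 100; python3 - <<'E'
from h import *
go([.485,.4025,.175],84.5)
im,d=bot.grab_frame('wrist'); save('w30.png',im)
import tray
E
```

```text
clock: 43.25
position: [0.4584, -0.1539, 0.1738]
tool_rot: [-3.141, -0.0, 1.475]
force: [0.8, -0.3, -1.4]
grip_width: 0.0343
t43.2 [ 0.4584 -0.1539  0.1738] [-180.    -0.    84.5] q [-0.45  0.47  0.89  2.02 -0.47  0.87  0.6 ] F [ 0.8 -0.3 -1.4] w 0.0343
tool mm [556.4 -26.6  -1.1] |557| rotvec [-0.001 -0.     0.001]; shift after rot [556.4 -26.9  -1.2]
1155 ((531.1534423828125, 398.5946044921875), (142.86952209472656, 240.28933715820312), 84.4540023803711)
```

View pics/w30.png

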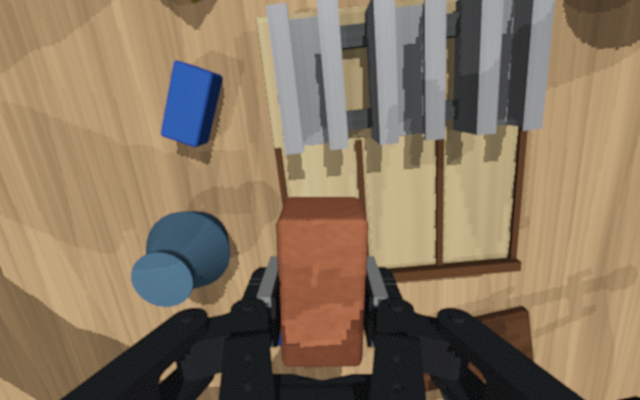

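```bash
python3 -m inch '[{"dx":25,"dy":-1,"dz":0,"rx":0,"ry":0,"rz":0,"hand":1},{"dx":42,"dy":-2,"dz":0,"rx":0,"ry":0,"rz":0,"hand":1},{"dx":43,"dy":-2,"dz":0,"rx":0,"ry":0,"rz":0,"hand":1},{"dx":43,"dy":-2,"dz":0,"rx":0,"ry":0,"rz":0,"hand":1},{"dx":43,"dy":-2,"dz":0,"rx":0,"ry":0,"rz":0,"hand":1},{"dx":43,"dy":-2,"dz":0,"rx":0,"ry":0,"rz":0,"hand":1},{"dx":43,"dy":-2,"dz":0,"rx":0,"ry":0,"rz":0,"hand":1},{"dx":43,"dy":-2,"dz":0,"rx":0,"ry":0,"rz":0,"hand":1},{"dx":43,"dy":-2,"dz":0,"rx":0,"ry":0,"rz":0,"hand":1},{"dx":43,"dy":-2,"dz":0,"rx":0,"ry":0,"rz":0,"hand":1}]' 100;python3 -m inch '[{"dx":43,"dy":-2,"dz":0,"rx":0,"ry":0,"rz":0,"hand":1},{"dx":43,"dy":-2,"dz":0,"rx":0,"ry":0,"rz":0,"hand":1},{"dx":35,"dy":-2,"dz":0,"rx":0,"ry":0,"rz":0,"hand":1},{"dx":24,"dy":-2,"dz":0,"rx":0,"ry":0,"rz":0,"hand":1},{"dx":0,"dy":0,"dz":0,"rx":0,"ry":0,"rz":0,"hand":1},{"dx":0,"dy":0,"dz":0,"rx":0,"ry":0,"rz":0,"hand":1},{"dx":0,"dy":0,"dz":0,"rx":0,"ry":0,"rz":0,"hand":1}]' 100; python3 - <<'E'
from h import *
go([.485,.4025,-.013],84.5)
im,d=bot.grab_frame('wrist'); save('w31.png',im)
E
python3 trayw.py
```

```text
clock: 44.35
position: [0.4793, 0.2585, 0.1736]
tool_rot: [-3.141, 0.001, 1.475]
force: [-0.5, 0.3, -1.1]
grip_width: 0.0342
clock: 45.05
position: [0.486, 0.4007, 0.1738]
tool_rot: [-3.141, 0.001, 1.473]
force: [0.1, 0.7, -0.8]
grip_width: 0.0345
t45.0 [0.486  0.4007 0.1738] [-180.     0.    84.4] q [-1.31  0.72  0.87  1.64 -0.61  1.07 -0.36] F [ 0.1  0.7 -0.8] w 0.0345
tool mm [  1.9  -1.1 186.8] |187| rotvec [-0.     0.001 -0.002]; shift after rot [  1.7  -1.2 186.8]
6020 ((528.9126586914062, 398.2101745605469), (139.6989288330078, 239.91004943847656), 84.4426040649414)
```

View pics/w31.png

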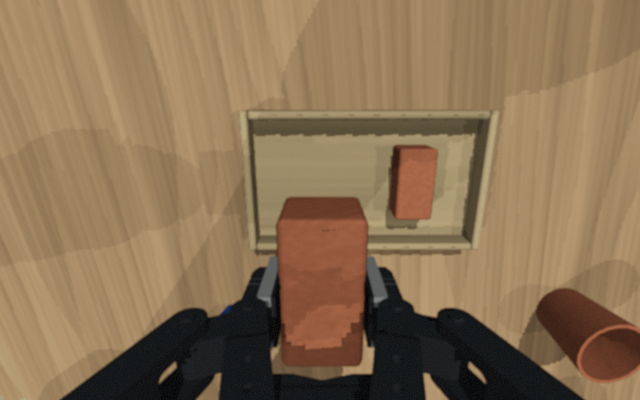

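```bash
python3 -m inch '[{"dx":1.5,"dy":-1,"dz":20,"rx":0,"ry":0,"rz":0,"hand":1},{"dx":0,"dy":0,"dz":35,"rx":0,"ry":0,"rz":0,"hand":1},{"dx":0,"dy":0,"dz":35,"rx":0,"ry":0,"rz":0,"hand":1},{"dx":0,"dy":0,"dz":35,"rx":0,"ry":0,"rz":0,"hand":1},{"dx":0,"dy":0,"dz":25,"rx":0,"ry":0,"rz":0,"hand":1},{"dx":0,"dy":0,"dz":15,"rx":0,"ry":0,"rz":0,"hand":1},{"dx":0,"dy":0,"dz":12,"rx":0,"ry":0,"rz":0,"hand":1},{"dx":0,"dy":0,"dz":7,"rx":0,"ry":0,"rz":0,"hand":1},{"dx":0,"dy":0,"dz":0,"rx":0,"ry":0,"rz":0,"hand":1},{"dx":0,"dy":0,"dz":0,"rx":0,"ry":0,"rz":0,"hand":1}]' 100; python3 - <<'E'
from h import *
go([.485,.4025,-.013],84.5)
im,d=bot.grab_frame('scene'); save('s32.png',cv2.resize(im[150:330,380:580],None,fx=3.3,fy=3.3))
E
```

```text
clock: 46.15
position: [0.4853, 0.4038, -0.0092]
tool_rot: [3.141, -0.001, 1.474]
force: [0.1, -0.5, -2.3]
grip_width: 0.034
t46.1 [ 0.4853  0.4038 -0.0092] [180.   -0.   84.4] q [-1.21  0.93  0.67  1.73 -0.8   0.77 -0.23] F [ 0.1 -0.5 -2.3] w 0.034
tool mm [-1.3 -0.2  3.8] |4| rotvec [ 0.001 -0.001 -0.001]; shift after rot [-1.3 -0.2  3.8]
```

View pics/s32.png

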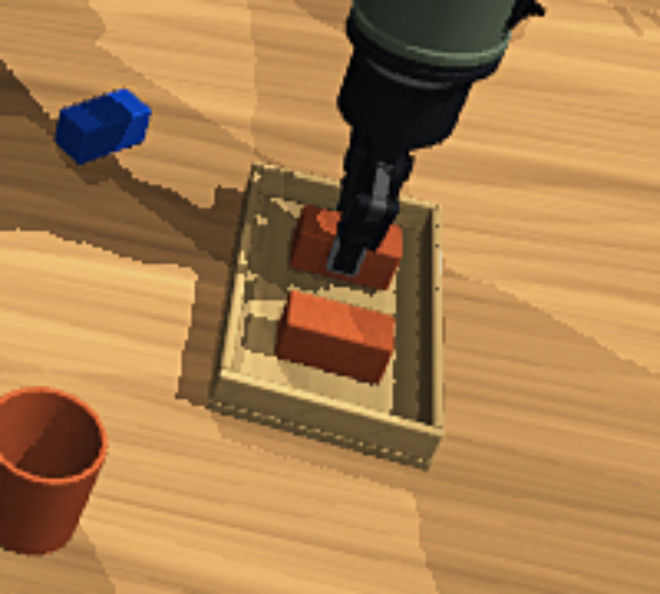

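```bash
python3 -m inch '[{"dx":0,"dy":0,"dz":3,"rx":0,"ry":0,"rz":0,"hand":1},{"dx":0,"dy":0,"dz":2.5,"rx":0,"ry":0,"rz":0,"hand":1},{"dx":0,"dy":0,"dz":0,"rx":0,"ry":0,"rz":0,"hand":0.2},{"dx":0,"dy":0,"dz":0,"rx":0,"ry":0,"rz":0,"hand":0},{"dx":0,"dy":0,"dz":0,"rx":0,"ry":0,"rz":0,"hand":-0.2},{"dx":0,"dy":0,"dz":0,"rx":0,"ry":0,"rz":0,"hand":-0.4},{"dx":0,"dy":0,"dz":0,"rx":0,"ry":0,"rz":0,"hand":-0.4},{"dx":0,"dy":0,"dz":-15,"rx":0,"ry":0,"rz":0,"hand":-0.4},{"dx":0,"dy":0,"dz":-30,"rx":0,"ry":0,"rz":0,"hand":-0.4},{"dx":0,"dy":0,"dz":-35,"rx":0,"ry":0,"rz":0,"hand":-0.4}]' 60; python3 -m inch '[{"dx":0,"dy":0,"dz":-35,"rx":0,"ry":0,"rz":0,"hand":-0.4},{"dx":0,"dy":0,"dz":-35,"rx":0,"ry":0,"rz":0,"hand":-0.4},{"dx":0,"dy":0,"dz":-35,"rx":0,"ry":0,"rz":0,"hand":-0.4},{"dx":0,"dy":-25,"dz":-35,"rx":0,"ry":0,"rz":0,"hand":-0.4},{"dx":0,"dy":-25,"dz":0,"rx":0,"ry":0,"rz":0,"hand":-0.4},{"dx":0,"dy":0,"dz":0,"rx":0,"ry":0,"rz":0,"hand":-0.4},{"dx":0,"dy":0,"dz":0,"rx":0,"ry":0,"rz":0,"hand":-0.4}]'; python3 - <<'E'
from h import *
go([.485,.4025,.2],84.5)
im,d=bot.grab_frame('wrist'); save('w33.png',im)
im,d=bot.grab_frame('scene'); save('s33.png',im)
im,d=bot.grab_frame('top'); save('t33.png',im)
np.savez('end.npz',im=im,d=d)
E
```

```text
clock: 47.2
position: [0.4847, 0.403, 0.0658]
tool_rot: [-3.141, 0.001, 1.473]
force: [-0.3, 0.9, 0.1]
grip_width: 0.0595
clock: 47.9
position: [0.4348, 0.4086, 0.2054]
tool_rot: [3.142, -0.001, 1.474]
force: [0.6, -0.3, 0.0]
grip_width: 0.0598
t47.9 [0.4348 0.4086 0.2054] [180.   -0.   84.5] q [-1.44  0.64  0.92  1.7  -0.57  1.09 -0.44] F [ 0.6 -0.3  0. ] w 0.0598
tool mm [-1.2 50.6  5.4] |51| rotvec [ 0.    -0.001 -0.   ]; shift after rot [-1.2 50.6  5.4]
```

View pics/w33.png

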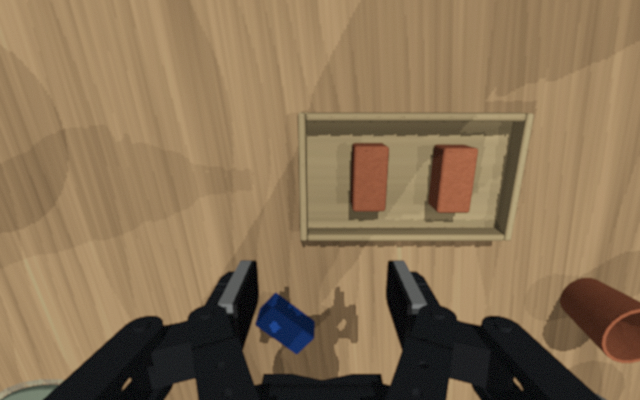

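View pics/s33.png

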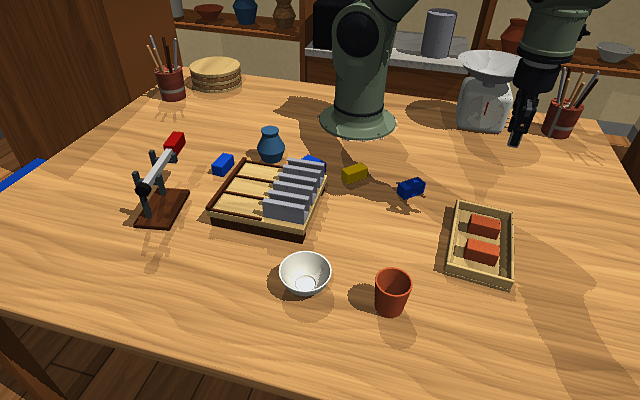

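View pics/t33.png

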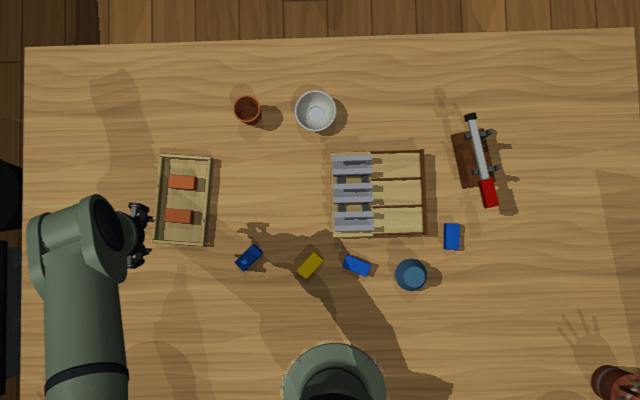

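```bash
python3 - <<'E'
from h import *
for f in('f_top.npz','end.npz'):
    Z=np.load(f); im,d=Z['im'],Z['d'].copy(); P=pts('top',d); hsv=cv2.cvtColor(im,cv2.COLOR_RGB2HSV)
    red=((hsv[...,0]<5)|(hsv[...,0]>175))&(hsv[...,1]>200)&(hsv[...,2]>120)&(P[...,2]>.14)
    red[:150]=0; red[:,:440]=0;red[:,560:]=0
    q=P[red];print(f,q.mean(0).round(4),cv2.minAreaRect((q[:,:2]*1000).astype(np.float32)))
    m=np.zeros_like(red);m[110:128,455:485]=1;m&=(P[...,2]>.13);print(' head',P[m].mean(0).round(4))
    m=(abs(P[...,0]-.532)<.006)&(abs(P[...,1]+.059)<.045);print(' tube1 slot z',np.percentile(P[m][:,2],[5,50,95]).round(3))
    for n,(r,c) in dict(vase=(274,411),bowl=(110,316),mug=(109,247)).items(): print(n,P[r,c].round(3))
q=P[(hsv[...,0]<14)&(hsv[...,1]>130)&(hsv[...,2]>60)&(P[...,1]>.3)&(abs(P[...,2]-.044)<.01)&(P[...,0]<.62)&(P[...,0]>.42)]
for s in(q[q[:,0]>.53],q[q[:,0]<.53]): print('post',s.mean(0).round(4))
E
```

```text
f_top.npz [ 0.5198 -0.3865  0.1558] ((520.1356811523438, -386.7896728515625), (64.716796875, 26.094120025634766), 11.639065742492676)
 head [ 0.6986 -0.3491  0.1559]
 tube1 slot z [0.051 0.054 0.058]
vase [ 0.324 -0.199  0.1  ]
bowl [0.768 0.031 0.008]
mug [0.777 0.221 0.006]
end.npz [ 0.5198 -0.387   0.1557] ((519.8422241210938, -387.19049072265625), (65.45885467529297, 27.610313415527344), 10.877959251403809)
 head [ 0.6966 -0.3463  0.1638]
 tube1 slot z [0.049 0.054 0.06 ]
vase [ 0.324 -0.2    0.098]
bowl [0.768 0.031 0.007]
mug [0.776 0.221 0.011]
post [0.5767 0.394  0.0443]
post [0.4868 0.4049 0.0446]
```

```bash
python3 - <<'E'
from h import *
for f,n in(('f_top.npz','top'),('end.npz','top'),('f_scene.npz','scene'),(None,'scene')):
    if f: d=np.load(f)['d']
    else: d=bot.grab_frame('scene')[1]
    P=pts(n,d); u=np.array([np.cos(np.radians(10.5)),np.sin(np.radians(10.5))]); w=P[...,:2]-[.519,-.388]; s=w@u; t=w@[-u[1],u[0]]
    print(f,n,[(lo,np.median(P[...,2][(abs(s-lo)<.01)&(abs(t)<.006)&(abs(P[...,2]-.14)<.03)]).round(4)) for lo in(-.02,.02,.09,.11,.13,.19)])
E
```

```text
f_top.npz top [(-0.02, np.float64(0.1554)), (0.02, np.float64(0.1562)), (0.09, np.float64(0.1471)), (0.11, np.float64(0.1462)), (0.13, np.float64(0.1472)), (0.19, np.float64(0.1513))]
end.npz top [(-0.02, np.float64(0.1549)), (0.02, np.float64(0.1554)), (0.09, np.float64(0.1474)), (0.11, np.float64(0.1463)), (0.13, np.float64(0.1478)), (0.19, np.float64(0.1529))]
f_scene.npz scene [(-0.02, np.float64(0.1539)), (0.02, np.float64(0.1535)), (0.09, np.float64(0.1443)), (0.11, np.float64(0.1448)), (0.13, np.float64(0.1443)), (0.19, np.float64(0.1438))]
None scene [(-0.02, np.float64(0.1536)), (0.02, np.float64(0.1537)), (0.09, np.float64(0.1445)), (0.11, np.float64(0.1441)), (0.13, np.float64(0.1446)), (0.19, np.float64(0.1422))]
```

Ram is level and where it started; hand in.

```bash
python3 -c "
from workcell import bot
print(bot.job_done())"
```

```text
the job is handed in; nothing more can be done
None
```

The job is handed in at about 48 s of the 210 s; no verdict was reported.

**What I did:** I lifted the ram off its hooks and pushed out the two posts that were there, from tubes 2 and 0. Tube 1 was empty. I then hung the ram back, released it, and put both posts in the tray.

**Last checks:**
- **Ram:** the handle is within about 1 mm of where it started. The height along the rod is level to 1–2 mm. One rough average for the head read 8 mm higher than at the start. A finer check along the rod in both views did not show this.
- **Posts:** both lie in the tray, about ±45 mm from its centre along its length. The tray had been knocked about 25 mm during the run, so I measured it again before placing.
- **Tubes and bystanders:** tube 1's slot shows only the floor. The vase, bowl and beaker read the same as at the start.
- **Gripper:** open, clear of everything.

**What went wrong:** the first grasp at post 2 closed on nothing. In the images the fingertips stood 30–40 mm above the reported tool point. I went lower by the images and the second try held. The ram was therefore held only by the upper part of its handle, but it did not slip.

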